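# Fish a bell out of the dust duct with a hook

## Robot

A 7-joint arm with a two-finger parallel gripper is mounted at the origin on the work surface. World frame = base frame: x ahead of the robot, y to its left, z up, the work surface at z = 0. Lengths are in m, angles in rad, forces in N, time in s.
With the tool pointing down it reaches from about 0.425 to 0.925 m from the base axis. Payload 6.8 kg.
Tool frame: the origin (TCP) lies at the very end of the fingers, on their centre line; the grasp point (between the pads) lies 19 mm behind it (bot.grasp_offset is the distance from the TCP to the grasp point, in m); z points along the fingers, y is the direction in which the jaws open and shut (so a half turn about z gives the same grasp; the last joint's range is limited). The gripper opens to 85 mm and grips with 20 to 120 N. Pads are 22 mm wide; open, the fingers measure 114 mm over their backs; the gripper's body (76 mm by 85 mm) begins 54 mm behind the grasp point. The pads swing forward as they close: fully open they stand 13 mm farther back than shut.
Start: joints at [1.145, 0.477, 0.022, 1.555, -0.011, 1.109, -0.083], TCP at [0.211, -0.641, 0.231] pointing down, gripper open.
Joint ranges: [-2.96, 2.96], [-0.34, 2.1], [-1.41, 1.46], [0.24, 2.44], [-1.37, 4.51], [0.17, 1.92], [-2.96, 2.96]. Speed limits (rad/s): [2.39, 2.39, 3.14, 3.14, 3.14, 3.14, 3.14].

## Interface

Orientations are given as a unit quaternion [w, x, y, z].
In Python, from station import monitor, cams, bot, finder gives the robot as it stands.
- The arm moves only by the tool jog_arm, never from a script. Its argument "plan" is a list of rows, each an object of numbers: "x", "y", "z": the shift along the tool's x, y, z as a fraction of full scale; "wx", "wy", "wz": the turn, a rotation vector about the tool's x, y, z as a fraction of full scale. A call has 1 to 12 rows; each row is the pose to reach, as a shift and turn from the pose measured when the call began, along the tool's axes at that moment, turning the shorter way round; what a row does not reach only later rows make up. Full scale, the value 1, is 20 cm for a shift and 180 degrees for a turn. A row lasts 1/12 s, in which the tool goes at most 41.7 mm and 7.16 degrees, less where a joint would pass 70% of its speed; a pose out of reach is approached as far as the arm can. A call with a number of a shift or a turn outside -1 to 1 is refused whole. A call with a gripper value outside its range is refused whole. "hand" is the opening, from -1 (shut) to 1 (fully open), set as the call begins (left out, the last holds). The fingers move at their own pace and stop on an object; "grip_force" is the grip in N (left out, the last holds). Time passes only in rows, so rows that repeat a pose let the fingers close. It gives the time, the measured TCP pose, the force and the opening at its end, in the units of the state.
- monitor.get_obs(): the state, without advancing time (a new reading comes with each control period).
- cams.read_camera(name): name is "scene" or "top" or "wrist"; returns the picture (420x560x3 uint8, red, green, blue); there is no depth.
- cams.get_calibration(name): a dict with "fx", "fy", "cx", "cy" (pixels), "extrinsics" (4x4, takes a point from world to camera coordinates). Camera axes: x right, y down, z forward; pixel columns grow to the right and rows downward; lengths in m; the calibration is good to about 2 mm. A picture is of the moment at which its call begins: read the wrist's pose just before it. get_calibration takes no time and is no camera call; for the wrist camera it gives the pose at the moment of the call.
- bot.hand_in(): hands the job in, once; it reports no verdict.
Trained networks look in the newest picture that a camera, given by its name, has taken for a name from the list of things; names that differ only in an ending like _2 or _b are one class to them, and where a whole thing is asked for, a point or a joint stands for the part that bears it (a point fixed in the world has none). Each returns a list of dicts, best first, with "confidence" (0 to 1); they miss things now and then, are a little off and sometimes report something else, mostly with a low value. They report only what shows in the picture. A call takes as long as a camera call. They do not tell look-alikes from the thing itself.
- finder.find_in(camera, target): "bbox" ([left, top, width, height] in pixels, round what is visible of it).
- finder.place_of(camera, target): "location" ([column, row] in pixels: a listed point, or the origin of a listed thing).
The state is a dict: "t": time; "q": joint angles; "joint_vel": joint speeds; "joint_torque": joint torques, N m; "eef_pos": TCP position; "tool_rot": TCP orientation; "contact_force": force on the tool from outside, world axes, zero at the start; "torque": the same for the moment, N m; "gripper_width": opening from 0.0 (shut) to 1.0 (fully open).
Only numpy, scipy, OpenCV 4.12 (cv2) and the standard library are available. Lean on these libraries where they do the work, as an engineer would, in place of code of your own. Each camera call takes 0.05 s, during which the arm holds its last target. There are 200 camera calls.

## Task

A small brass bell has slipped to the bottom of the dust extractor's slanting intake duct, too deep for the gripper. Take the hook-ended picker (not the straight poker hanging beside it) from the rack, reach down the duct with it, catch the bell by its loop, draw it out and stand it upright near the middle of the white firing brick, without dropping or flinging it and without touching the polished bell with the gripper. Unhook the picker, hang it back in its free fork on the rack, and leave the poker, the stepped weight, the charcoal block and the jar as they were.

Things in the scene. Friction and masses are not known exactly. Their poses are not given: they have to be found in the camera images.
- duct: Fixed grey sheet-metal dust duct, a rectangular shaft leaning 30 degrees from vertical, open mouth roughly towards the robot. Origin: centre of its inner floor, 45 mm above the bench. z runs up its axis to the mouth, y is level, x points across it, up and away from the robot. Inside 60 mm (x) by 90 mm (y), 185 mm deep; walls 4 mm, the upper (+x) one an open grille of thin wires
- duct_mouth (a point): Centre of the duct's open mouth, 185 mm up the duct's z axis from its inner floor; axes as duct. Nothing is above the mouth; a foot plate 150 mm wide and a low motor box (97 mm high) stand under and behind the duct's lower end
- bell: Loose brass bell, about 60 g: round, 44 mm across at the foot, tapering to 20 mm at its crown, 32 mm high, plus a wire loop on top (63 mm in all). Origin: centre of the foot's underside; z up through the loop. It starts standing on the duct's floor, z along the duct's z, resting against the lower (-x) wall, its y axis within 25 degrees of the duct's y
- bell_loop (a point): Centre of the opening of the bell's loop, 46 mm above the foot; axes as bell. The loop lies in the bell's xz plane, so a hook passes through it along the bell's y. The opening is 26 mm wide (x) and reaches from 32 mm (crown) to 58 mm above the foot; the wire is 5 mm thick
- picker: Loose hook-ended picker, about 90 g, starts hanging in one of the rack's forks. Origin: centre of the underside of its collar, z up. Collar: steel disc 36 mm across, z 0 to 6 mm. Above it a wooden handle, 20 mm square (sides along x and y), z 6 to 80 mm. Below it a straight steel rod 7 mm thick down to z = -185 mm, with a toe at its lower end
- picker_grip (a point): Centre of the picker's square handle, 43 mm above the underside of the collar; axes as picker
- picker_toe (a point): Middle of the picker's toe, 183 mm below the underside of the collar and 10 mm along the picker's +y from the rod's axis; axes as picker. The toe is a bar 5 mm thick that sticks out level along +y, its centre line ending 20 mm from the rod's axis, where the tip turns up (top of the tip 9.5 mm above the toe's centre line)
- rack: Fixed tool rack. Origin: centre of its underside (foot board 110 x 240 x 12 mm, long side along y). Two level forks at y = +60 and -60 mm, open to the rack's -x (roughly the robot): slot 16 mm wide from x = -57 (open end) to +17 mm between prongs 10 mm thick, their tops at z = 212 mm. Tools hang by the collar on the prongs, rod in the slot at x = -30 mm, axes as the rack's
- brick_top (a point): Centre of the top face of the fixed white firing brick, 130 mm (x) by 115 mm (y), top 32 mm above the bench
- poker: Bystander: a straight poker, same handle, collar and rod as the picker but with no toe, hanging in the rack's other fork. Origin: underside of its collar
- weight: Bystander: loose third-hand base of stepped dark steel discs, 90 mm across, with a short post and arm, 96 mm high. Origin: centre of its underside
- charcoal: Bystander: loose black charcoal block, 85 x 60 x 40 mm. Origin: centre of its underside
- jar: Bystander: loose small glass jar with a steel cap, 48 mm across, 55 mm high. Origin: centre of its underside
Mind the look-alikes: they are no part of the job. Several things have the shape of the bell; the one meant has the colours described above.

How it is judged:
On the way, in this order (a step that is already met when the one before it is completed fails the run):
1. the picker is off the rack, held in the gripper (distance of picker from where it was at the start of the episode above 0.04 m and contact force between the fingers and picker above 1 N), for 0.1 s.
2. the bell hangs on the held picker, drawn 50 mm or more up the duct (distance of bell from where it was at the start of the episode above 0.05 m and contact force between picker and bell above 0.1 N and contact force between the fingers and picker above 1 N), for 0.1 s.
3. the bell, on the picker, is out of the duct's mouth (z of bell in the frame of duct_mouth above 0 m and contact force between picker and bell above 0.1 N and contact force between the fingers and picker above 1 N), for 0.1 s.
4. the bell stands upright on the brick, free of the picker (horizontal distance between bell and brick_top below 0.03 m and angle between bell's own z axis and vertical below 0.105 rad and z of bell in the frame of brick_top between -0.004 and 0.004 m and contact force between picker and bell below 0.02 N and linear speed of bell below 0.03 m/s), for 0.2 s.
At the end, for the whole second after the job is handed in: Bell upright (6 deg), at rest on the brick, foot within 30 mm of the middle of its top, clear of the picker; picker hanging upright (7 deg) and at rest by its collar in a fork of the rack, within 6 mm of its hanging height and 15 mm of where it hung along the slot (all of step 4 and z of picker in the frame of rack between 0.206 and 0.218 m and x of picker in the frame of rack between -0.045 and -0.015 m and angle between picker's own z axis and vertical below 0.122 rad and linear speed of picker below 0.03 m/s); the robot touches nothing.
It fails at once if the gripper or arm touches the bell (contact force between any of the fingers, the arm and bell above 0.3 N).
It fails at once if the bell is dropped or flung (faster than 0.9 m/s) (linear speed of bell above 0.9 m/s).
It fails at once if the poker is pulled or knocked from its fork (distance of poker from where it was at the start of the episode above 0.025 m or angle between poker's own z axis and vertical above 0.35 rad).
It fails at once if the weight, the charcoal block or the jar is shifted by 25 mm or tipped (distance of any of weight, charcoal, jar from where it was at the start of the episode above 0.025 m or angle between any of weight, charcoal, jar's own z axis and vertical above 0.4 rad).
It also fails if it takes over 72 s, if anything falls off the work surface, if the arm or the gripper's body presses on something with over 40 N, if the wrist force passes 120 N, or if a joint passes its speed limit or range.

## Working session

There is one attempt and no reset: what is moved stays moved. The work goes in short steps, Python scripts to look and compute and a tool call to move; the robot and the scene stay as the last step left them, time stands still between calls to the robot, and variables do not carry over. Pictures are saved under pics/ and viewed, about 8 in all and at most 12, crops included, and the job is handed in when it is done.

Besides the shell and the picture viewer there is one more tool, called after "Emit:" as a command line: name --argument value ..., lists and objects as JSON in quotes. jog_arm: Moves the arm, as the interface text tells. Shift numbers are shares of 20 cm and turn numbers shares of 180 degrees, none past 1 either way. Its arguments: {"type":"object","properties":{"plan":{"type":"array","items":{"type":"object","properties":{"x":{"type":"number","minimum":-1,"maximum":1},"y":{"type":"number","minimum":-1,"maximum":1},"z":{"type":"number","minimum":-1,"maximum":1},"wx":{"type":"number","minimum":-1,"maximum":1},"wy":{"type":"number","minimum":-1,"maximum":1},"wz":{"type":"number","minimum":-1,"maximum":1}}}},"hand":{"type":"number"},"grip_force":{"type":"number"}},"required":["plan"]}

```bash
ls; mkdir -p pics; python3 - <<'E'
from station import monitor,cams,bot,finder
import cv2,numpy as np
o=monitor.get_obs();print({k:np.round(v,3) for k,v in o.items()},bot.grasp_offset)
ims=[]
for c in("scene","top"):
    im=cams.read_camera(c);cv2.imwrite(f"pics/{c}0.png",im[...,::-1]);
    k=cams.get_calibration(c);print(c,k["fx"],k["fy"],k["cx"],k["cy"],np.round(k["extrinsics"],4).tolist())
    for n in("duct_mouth","duct","bell","bell_loop","picker","picker_grip","picker_toe","rack","brick_top","poker","weight","charcoal","jar"):
        print(n,[(np.round(d["location"]).tolist(),round(d["confidence"],2)) for d in finder.place_of(c,n)[:4]])
print(monitor.get_obs()["t"])
E
```

```text
pics
{'t': np.float64(0.0), 'q': array([ 1.145,  0.478,  0.022,  1.556, -0.012,  1.109, -0.083]), 'joint_vel': array([-0.002,  0.   , -0.001,  0.   , -0.001, -0.001, -0.001]), 'joint_torque': array([-0.0000e+00, -5.9645e+01,  1.6080e+00, -2.8119e+01,  1.3000e-02,
        9.0000e-03,  0.0000e+00]), 'eef_pos': array([ 0.211, -0.641,  0.23 ]), 'tool_rot': array([-0.001,  0.987,  0.158, -0.   ]), 'contact_force': array([-0.221, -0.536,  0.483]), 'torque': array([ 0.026, -0.006,  0.031]), 'gripper_width': np.float64(0.997)} 0.0187
scene 431.28202676614904 431.28202676614904 278.59469057230547 209.04649005372767 [[-0.2183, 0.9758, 0.0157, 0.1466], [0.7019, 0.1681, -0.6921, -0.2605], [-0.678, -0.14, -0.7216, 1.438], [0.0, 0.0, 0.0, 1.0]]
duct_mouth [([289.0, 192.0], 0.72), ([271.0, 272.0], 0.41)]
duct [([276.0, 273.0], 0.86)]
bell [([248.0, 183.0], 0.69), ([330.0, 352.0], 0.57), ([270.0, 270.0], 0.55), ([322.0, 216.0], 0.48)]
bell_loop [([262.0, 195.0], 0.62), ([277.0, 248.0], 0.51), ([383.0, 206.0], 0.5), ([336.0, 219.0], 0.49)]
picker [([381.0, 193.0], 0.97)]
picker_grip [([388.0, 181.0],
[... 531 characters left out ...]
ct [([274.0, 191.0], 0.85), ([155.0, 151.0], 0.6)]
bell [([331.0, 318.0], 0.78), ([189.0, 324.0], 0.65), ([219.0, 127.0], 0.56), ([238.0, 281.0], 0.55)]
bell_loop [([222.0, 288.0], 0.87), ([314.0, 308.0], 0.85), ([174.0, 323.0], 0.68), ([199.0, 122.0], 0.6)]
picker [([165.0, 233.0], 0.88)]
picker_grip [([161.0, 230.0], 0.84), ([164.0, 229.0], 0.66)]
picker_toe [([165.0, 229.0], 0.7), ([175.0, 241.0], 0.55)]
rack [([163.0, 225.0], 0.83)]
brick_top [([374.0, 236.0], 0.56), ([273.0, 200.0], 0.36), ([163.0, 227.0], 0.27)]
poker [([104.0, 218.0], 0.76)]
weight [([383.0, 156.0], 0.93), ([275.0, 202.0], 0.47)]
charcoal [([154.0, 154.0], 0.66), ([161.0, 226.0], 0.15)]
jar [([280.0, 292.0], 0.9)]
1.4
```

View pics/scene0.png

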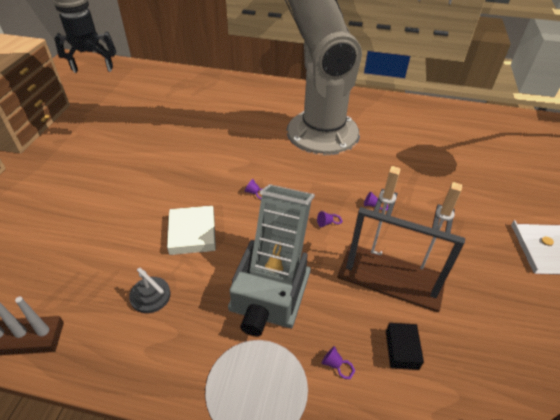

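View pics/top0.png

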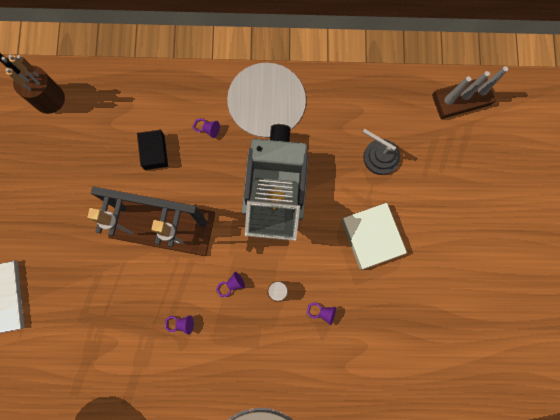

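Scene picture: the brass bell shows orange behind the grille at about (275,262). The purple bells are decoys. The picker is the left tool (toe about (376,253)) and the poker the right one (446,214). Top picture: duct mouth (270,221), picker (163,229), brick (374,236). Next I triangulate.

```bash
cat > h.py <<'E'
from station import monitor,cams,bot,finder
import cv2,numpy as np
from scipy.spatial.transform import Rotation as R
from scipy.optimize import least_squares
def K(c): 
    k=cams.get_calibration(c); return k["fx"],k["fy"],k["cx"],k["cy"],np.array(k["extrinsics"])
def proj(k,p):
    p=np.atleast_2d(p);q=p@k[4][:3,:3].T+k[4][:3,3]
    return np.c_[k[0]*q[:,0]/q[:,2]+k[2],k[1]*q[:,1]/q[:,2]+k[3]]
def ray(k,u,z):  # intersect with plane world z
    d=k[4][:3,:3].T@[(u[0]-k[2])/k[0],(u[1]-k[3])/k[1],1]; c=-k[4][:3,:3].T@k[4][:3,3]
    return c+d*(z-c[2])/d[2]
def tri(obs): # [(k,u)]
    r=least_squares(lambda p:np.concatenate([proj(k,p)[0]-u for k,u in obs]),[.6,0,.1])
    return r.x,np.abs(r.fun).max()
def cur():
    o=monitor.get_obs();q=o["tool_rot"];return np.array(o["eef_pos"]),R.from_quat([q[1],q[2],q[3],q[0]])
def jog(p,rot): # numbers to reach TCP p, rot
    p0,r0=cur();return np.round(r0.inv().apply(p-p0)/.2,3).tolist(),np.round((r0.inv()*rot).as_rotvec()/np.pi,3).tolist()
E
python3 - <<'E'
from h import *
s,t=K("scene"),K("top")
for n,a,b in [("duct",(276,273),(274,191)),("mouth",(289,192),(269,221)),("picker",(381,193),(165,233)),("grip",(388,181),(161,230)),("poker",(446,214),(104,218)),("toe",(376,253),(175,241)),("toe2",(376,253),(165,229)),("rack",(394,273),(163,225)),("bell",(270,270),(274,197)),("jar",(279,251),(280,292))]:
    p,e=tri([(s,a),(t,b)]);print(n,p.round(3),e.round(1))
print("brick",ray(s,(188,222),.032),ray(t,(374,236),.032),"picker@.212",ray(s,(381,193),.212),ray(t,(165,233),.212),"poker",ray(s,(446,214),.212),ray(t,(104,218),.212))
im={c:cv2.imread(f"pics/{c}0.png") for c in("scene","top")}
a=cv2.resize(im["scene"][170:330,220:470],None,fx=3.2,fy=3.2,interpolation=cv2.INTER_CUBIC)
cv2.imwrite("pics/c1.png",a)
b=cv2.resize(im["top"][120:270,80:320],None,fx=3.3,fy=3.3,interpolation=cv2.INTER_CUBIC)
cv2.imwrite("pics/c2.png",b)
E
```

```text
duct [ 0.623 -0.02   0.038] 0.9
mouth [ 0.524 -0.012  0.205] 0.7
picker [0.494 0.188 0.22 ] 3.6
grip [0.495 0.192 0.256] 1.9
poker [0.522 0.316 0.216] 0.8
toe [0.5   0.207 0.027] 1.2
toe2 [0.524 0.215 0.059] 6.1
rack [0.54  0.248 0.011] 1.8
bell [ 0.611 -0.028  0.03 ] 2.6
jar [ 0.389 -0.052 -0.18 ] 2.4
brick [ 0.51533635 -0.27308894  0.032     ] [ 0.51932335 -0.26112807  0.032     ] picker@.212 [0.48745755 0.1814823  0.212     ] [0.49466689 0.19638814 0.212     ] poker [0.51901867 0.31603974 0.212     ] [0.52284281 0.31914666 0.212     ]
```

View pics/c1.png

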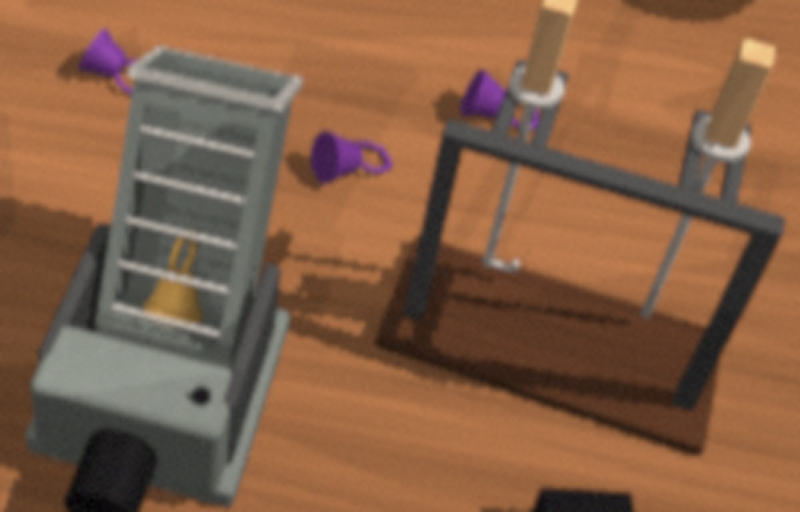

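View pics/c2.png

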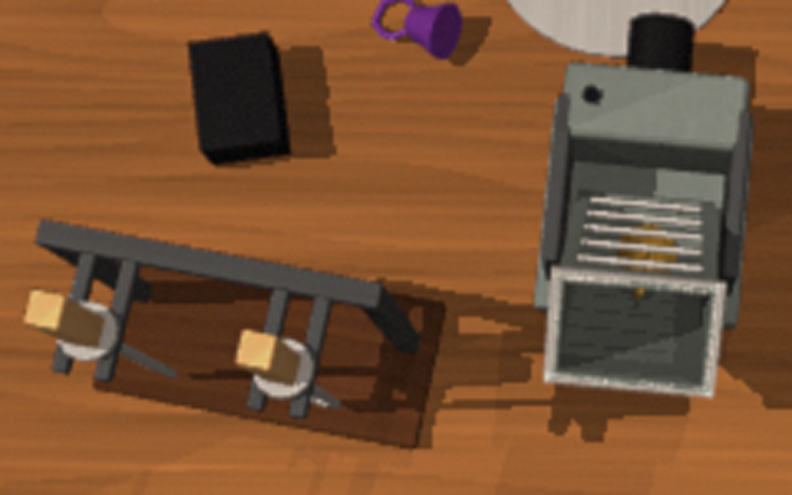

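The crops are clear. The bell stands in the duct with its loop seen nearly edge-on from the scene camera at c1 (183,255). The picker's toe points towards the poker (+y) at c1 (505,265). I'll fit the poses from the clicked corners.

```bash
cat >> h.py <<'E'
def Rd(yaw): return R.from_euler("z",yaw)*R.from_euler("y",-np.pi/6)
E
python3 - <<'E'
from h import *
s,t=K("scene"),K("top")
S=lambda a:np.array(a)/3.2+[220,170]; T=lambda a:np.array(a)/3.3+[80,120]
sg=np.array([[1,-1],[1,1],[-1,-1],[-1,1]])
us=S([(132,72),(278,105),(158,48),(300,82)]); ut=T([(726,283),(553,268),(716,396),(545,382)])
def f(v,full=0):
    P=np.c_[sg*[v[3],v[4]],np.full(4,.185)]
    W=Rd(v[2]).apply(P)+[v[0],v[1],.045]
    return np.r_[(proj(s,W)-us).ravel(),(proj(t,W)-ut).ravel()]
r=least_squares(f,[.62,-.02,0,.034,.049]);v=r.x;print("duct",v.round(4),np.degrees(v[2]),np.abs(r.fun).max(),r.fun.round(1))
D=Rd(v[2]);d0=np.array([v[0],v[1],.045]);print("mouth",D.apply([0,0,.185])+d0)
# bell
for sgn in(1,-1):
    def g(w):
        Rb=R.from_euler("z",w[1]);P=Rb.apply([[-sgn*.0155,0,.046],[sgn*.0155,0,.046]])+[-.008,w[0],0]
        return (proj(s,D.apply(P)+d0)-S([(176,256),(190,257)])).ravel()
    for i in(-.3,.3):
        q=least_squares(g,[0,i]);print("bell y,yaw",q.x[0],np.degrees(q.x[1]),q.fun.round(1))
for y in(-.01,0,.01): print(y,((proj(s,D.apply([[-.008,y,0],[-.008,y,.058]])+d0)-[220,170])*3.2).round(),((proj(t,D.apply([[-.008,y,.0],[-.008,y,.058]])+d0)-[80,120])*3.3).round())
a,e=tri([(s,S((537,88))),(t,T((283,368)))]);b,e2=tri([(s,S((721,137))),(t,T((90,332)))]);print("collars",a,e,b,e2,np.linalg.norm(a-b),np.degrees(np.arctan2(-(b-a)[0],(b-a)[1])))
print(ray(s,S((537,88)),.215),ray(t,T((283,368)),.215))
print("top",tri([(s,S((557,3))),(t,T((258,350)))]))
print("toe",tri([(s,S((490,264))),(t,T((335,405)))]),proj(s,[.494,.19,.029]))
im=cv2.imread("pics/top0.png");m=(im.min(2)>170).astype(np.uint8)
for c in cv2.findContours(m,0,2)[0]:
    if cv2.contourArea(c)>500:
        q=cv2.minAreaRect(c);print(np.round(q[0]),np.round(q[1]),q[2],[ray(t,x,.032)[:2].round(3).tolist() for x in (q[0],*cv2.boxPoints(q))])
E
```

```text
duct [ 0.6178 -0.023  -0.0732  0.0372  0.0519] -4.192974713782266 1.9562715618185393 [-1.3 -1.7  0.7 -1.4 -0.2 -1.  -0.1 -2.  -0.5 -0.8  0.  -0.9 -1.2 -0.8
  0.1 -1.1]
mouth [ 0.52557594 -0.01621247  0.2052147 ]
bell y,yaw -0.0022838697881171857 33.009595929791836 [ 0.2 -3.3  0.1  2. ]
bell y,yaw -0.002283870344386464 33.00968371847751 [ 0.2 -3.3  0.1  2. ]
bell y,yaw -0.0020934080018467417 -11.095573638871892 [-0.5  1.5  0.9 -2.7]
bell y,yaw -0.002093409073512488 -11.095393691544995 [-0.5  1.5  0.9 -2.7]
-0.01 [[163. 310.]
 [176. 236.]] [[655. 251.]
 [653. 277.]]
0 [[176. 313.]
 [189. 240.]] [[641. 250.]
 [638. 276.]]
0.01 [[190. 317.]
 [203. 243.]] [[627. 249.]
 [624. 274.]]
collars [0.49772234 0.19580108 0.21154184] 0.3586111475132725 [0.51756836 0.31310994 0.21323504] 0.6304897219430359 0.11898781671612188 -9.602234335113474
[0.50125599 0.19604209 0.215     ] [0.49726683 0.19442021 0.215     ]
top (array([0.49758106, 0.19425746, 0.28610891]), np.float64(0.04338093149829092))
toe (array([0.49707932, 0.19688111, 0.02157315]), np.float64(0.5356201965661285)) [[370.37368589 249.13452379]]
[ 10. 296.] [69. 19.] 90.0 [[0.366, 0.582], [0.444, 0.612], [0.445, 0.568], [0.289, 0.552], [0.288, 0.595]]
[374. 235.] [54. 47.] 70.01689147949219 [[0.522, -0.262], [0.562, -0.188], [0.603, -0.295], [0.482, -0.336], [0.442, -0.23]]
```

```bash
cat >> h.py <<'E'
def down(a): # tool down, tool y at world angle a deg
    a=np.radians(a);y=np.array([np.cos(a),np.sin(a),0]);z=np.array([0,0,-1.]);return R.from_matrix(np.c_[np.cross(y,z),y,z])
def rel(p0,r0,p,r): return np.round(r0.inv().apply(np.array(p)-p0)/.2,3).tolist(),np.round((r0.inv()*r).as_rotvec()/np.pi,3).tolist()
E
python3 - <<'E'
from h import *
p0,r0=cur()
for p,a in[((.33,-.51,.36),-57),((.45,-.36,.36),-42),((.52,-.19,.37),-30),((.54,-.01,.37),-9.6),((.4975,.18,.37),-9.6)]:
    r=down(a);print(rel(p0,r0,p,r));p0,r0=np.array(p),r
E
```

```text
([0.77, -0.437, -0.643], [0.0, -0.0, -0.082])
([0.912, -0.302, 0.0], [0.0, 0.0, -0.083])
([0.866, -0.309, -0.05], [0.0, 0.0, -0.067])
([0.829, -0.363, 0.0], [0.0, 0.0, -0.113])
([0.901, -0.368, 0.0], [0.0, 0.0, 0.0])
```

Emit:
jog_arm --plan '[{"z": -0.3},{"x": 0.77,"y": -0.437,"z": -0.643,"wz": -0.082},{"x": 0.77,"y": -0.437,"z": -0.643,"wz": -0.082},{"x": 0.77,"y": -0.437,"z": -0.643,"wz": -0.082},{"x": 0.77,"y": -0.437,"z": -0.643,"wz": -0.082},{"x": 0.77,"y": -0.437,"z": -0.643,"wz": -0.082},{"x": 0.77,"y": -0.437,"z": -0.643,"wz": -0.082}]' --hand 1

```text
invalid input at $.plan[0]: expected keys x, y, z, wx, wy, wz
```

Emit:
jog_arm --plan '[{"x": 0.912,"y": -0.302,"wz": -0.083},{"x": 0.912,"y": -0.302,"wz": -0.083},{"x": 0.912,"y": -0.302,"wz": -0.083},{"x": 0.912,"y": -0.302,"wz": -0.083},{"x": 0.912,"y": -0.302,"wz": -0.083},{"x": 0.912,"y": -0.302,"wz": -0.083}]'

```text
invalid input at $.plan[0]: expected keys x, y, z, wx, wy, wz
```

Emit:
jog_arm --plan '[{"x": 0.866,"y": -0.309,"z": -0.05,"wz": -0.067},{"x": 0.866,"y": -0.309,"z": -0.05,"wz": -0.067},{"x": 0.866,"y": -0.309,"z": -0.05,"wz": -0.067},{"x": 0.866,"y": -0.309,"z": -0.05,"wz": -0.067},{"x": 0.866,"y": -0.309,"z": -0.05,"wz": -0.067},{"x": 0.866,"y": -0.309,"z": -0.05,"wz": -0.067}]'

```text
invalid input at $.plan[0]: expected keys x, y, z, wx, wy, wz
```

Emit:
jog_arm --plan '[{"x": 0.829,"y": -0.363,"wz": -0.113},{"x": 0.829,"y": -0.363,"wz": -0.113},{"x": 0.829,"y": -0.363,"wz": -0.113},{"x": 0.829,"y": -0.363,"wz": -0.113},{"x": 0.829,"y": -0.363,"wz": -0.113},{"x": 0.829,"y": -0.363,"wz": -0.113}]'

```text
invalid input at $.plan[0]: expected keys x, y, z, wx, wy, wz
```

All six keys are needed in every row.

Emit:
jog_arm --plan '[{"x": 0,"y": 0,"z": -0.3,"wx": 0,"wy": 0,"wz": 0},{"x": 0.77,"y": -0.437,"z": -0.643,"wx": 0,"wy": 0,"wz": -0.082},{"x": 0.77,"y": -0.437,"z": -0.643,"wx": 0,"wy": 0,"wz": -0.082},{"x": 0.77,"y": -0.437,"z": -0.643,"wx": 0,"wy": 0,"wz": -0.082},{"x": 0.77,"y": -0.437,"z": -0.643,"wx": 0,"wy": 0,"wz": -0.082},{"x": 0.77,"y": -0.437,"z": -0.643,"wx": 0,"wy": 0,"wz": -0.082},{"x": 0.77,"y": -0.437,"z": -0.643,"wx": 0,"wy": 0,"wz": -0.082}]' --hand 1

```text
t: 1.98
eef_pos: [0.3371, -0.5055, 0.364]
tool_rot: [0.002, 0.957, 0.289, 0.003]
contact_force: [0.9, 0.1, 0.3]
gripper_width: 1.003
```

Emit:
jog_arm --plan '[{"x": 0.912,"y": -0.302,"z": 0,"wx": 0,"wy": 0,"wz": -0.083},{"x": 0.912,"y": -0.302,"z": 0,"wx": 0,"wy": 0,"wz": -0.083},{"x": 0.912,"y": -0.302,"z": 0,"wx": 0,"wy": 0,"wz": -0.083},{"x": 0.912,"y": -0.302,"z": 0,"wx": 0,"wy": 0,"wz": -0.083},{"x": 0.912,"y": -0.302,"z": 0,"wx": 0,"wy": 0,"wz": -0.083},{"x": 0.912,"y": -0.302,"z": 0,"wx": 0,"wy": 0,"wz": -0.083}]'

```text
t: 2.48
eef_pos: [0.4612, -0.3466, 0.3649]
tool_rot: [0.002, 0.909, 0.416, 0.005]
contact_force: [-1.1, 0.7, 0.7]
gripper_width: 0.999
```

Emit:
jog_arm --plan '[{"x": 0.866,"y": -0.309,"z": -0.05,"wx": 0,"wy": 0,"wz": -0.067},{"x": 0.866,"y": -0.309,"z": -0.05,"wx": 0,"wy": 0,"wz": -0.067},{"x": 0.866,"y": -0.309,"z": -0.05,"wx": 0,"wy": 0,"wz": -0.067},{"x": 0.866,"y": -0.309,"z": -0.05,"wx": 0,"wy": 0,"wz": -0.067},{"x": 0.866,"y": -0.309,"z": -0.05,"wx": 0,"wy": 0,"wz": -0.067},{"x": 0.866,"y": -0.309,"z": -0.05,"wx": 0,"wy": 0,"wz": -0.067}]'

```text
t: 2.98
eef_pos: [0.5299, -0.1679, 0.3764]
tool_rot: [0.002, 0.858, 0.514, 0.006]
contact_force: [-0.3, -0.1, 0.5]
gripper_width: 1.001
```

Emit:
jog_arm --plan '[{"x": 0.829,"y": -0.363,"z": 0,"wx": 0,"wy": 0,"wz": -0.113},{"x": 0.829,"y": -0.363,"z": 0,"wx": 0,"wy": 0,"wz": -0.113},{"x": 0.829,"y": -0.363,"z": 0,"wx": 0,"wy": 0,"wz": -0.113},{"x": 0.829,"y": -0.363,"z": 0,"wx": 0,"wy": 0,"wz": -0.113},{"x": 0.829,"y": -0.363,"z": 0,"wx": 0,"wy": 0,"wz": -0.113},{"x": 0.829,"y": -0.363,"z": 0,"wx": 0,"wy": 0,"wz": -0.113}]'

```text
t: 3.48
eef_pos: [0.544, 0.0187, 0.3777]
tool_rot: [0.002, 0.751, 0.661, 0.007]
contact_force: [-0.3, 0.1, 0.4]
gripper_width: 0.998
```

```bash
python3 - <<'E'
from h import *
k=K("wrist");im=cams.read_camera("wrist");cv2.imwrite("pics/w1.png",im[...,::-1]);np.save("w1.npy",k[4])
print(k[:4],np.round(k[4],3).tolist())
for n in("bell_loop","bell","duct_mouth","picker_grip"):
    print(n,[(np.round(d["location"]).tolist(),round(d["confidence"],2)) for d in finder.place_of("wrist",n)[:3]])
D=Rd(-.0732);d0=np.array([.6178,-.023,.045])
print(proj(k,D.apply([[-.008,-.002,.046],[-.008,-.002,0],[0,0,.185]])+d0).round(),proj(k,[.4975,.195,.292]).round())
print(jog([.4975,.195,.34],down(-9.6)))
E
```

```text
(299.37608002722175, 299.37608002722175, 283.6644354425068, 210.46907239702938) [[0.992, -0.127, 0.013, -0.542], [-0.126, -0.952, 0.278, 0.011], [-0.023, -0.277, -0.961, 0.538], [0.0, 0.0, 0.0, 1.0]]
bell_loop [([111.0, 64.0], 0.83), ([182.0, 138.0], 0.73), ([314.0, 197.0], 0.69)]
bell [([325.0, 193.0], 0.84), ([425.0, 77.0], 0.68), ([116.0, 93.0], 0.67)]
duct_mouth []
picker_grip []
[[314. 198.]
 [325. 192.]
 [270. 226.]] [[176. -33.]]
([0.882, -0.363, 0.185], [0.004, -0.001, 0.009])
```

View pics/w1.png

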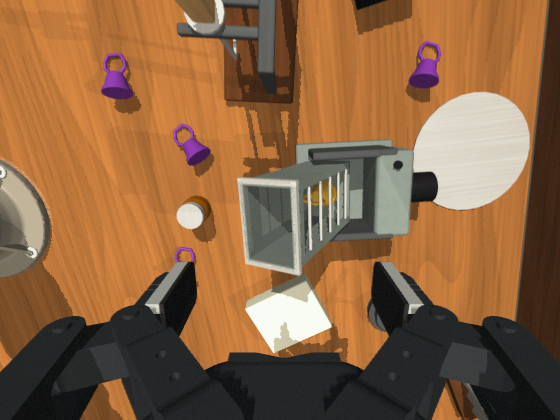

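The wrist view shows the duct, with brass behind the grille at (320,192). The detector's loop position (314,197) matches my projection (314,198). On to the picker.

Emit:
jog_arm --plan '[{"x": 0.2,"y": -0.08,"z": 0.04,"wx": 0,"wy": 0,"wz": 0},{"x": 0.4,"y": -0.16,"z": 0.08,"wx": 0.004,"wy": 0,"wz": 0.009},{"x": 0.6,"y": -0.25,"z": 0.1,"wx": 0.004,"wy": 0,"wz": 0.009},{"x": 0.78,"y": -0.32,"z": 0.1,"wx": 0.004,"wy": 0,"wz": 0.009},{"x": 0.882,"y": -0.363,"z": 0.1,"wx": 0.004,"wy": 0,"wz": 0.009},{"x": 0.882,"y": -0.363,"z": 0.1,"wx": 0.004,"wy": 0,"wz": 0.009},{"x": 0.882,"y": -0.363,"z": 0.1,"wx": 0.004,"wy": 0,"wz": 0.009}]'

```text
t: 4.32
eef_pos: [0.4973, 0.195, 0.3569]
tool_rot: [-0.002, 0.764, 0.646, 0.001]
contact_force: [0.5, -0.6, -0.2]
gripper_width: 1.002
```

```bash
python3 - <<'E'
from h import *
k=K("wrist");im=cams.read_camera("wrist");cv2.imwrite("pics/w2.png",im[...,::-1])
print(cur()[0],proj(k,[[.4975,.195,.292],[.4975,.195,.255],[.4975,.195,.215],[.518,.313,.292]]).round().tolist())
for n in("picker","picker_grip","picker_toe"):
    print(n,[(np.round(d["location"]).tolist(),round(d["confidence"],2)) for d in finder.place_of("wrist",n)[:3]])
E
```

```text
[0.49788113 0.19339672 0.35676242] [[285.0, 226.0], [284.0, 212.0], [284.0, 200.0], [286.0, 44.0]]
picker [([283.0, 200.0], 0.89)]
picker_grip [([282.0, 209.0], 0.95)]
picker_toe [([284.0, 161.0], 0.64)]
```

View pics/w2.png

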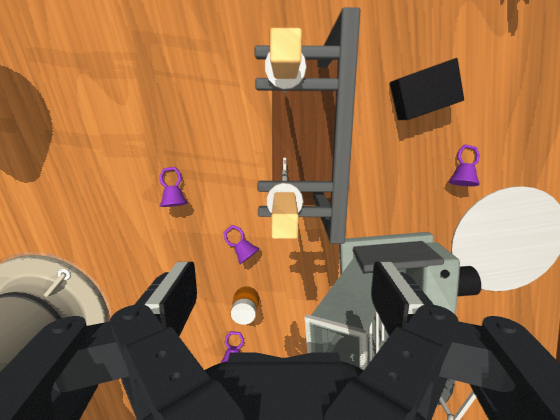

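Emit:
jog_arm --plan '[{"x": 0,"y": 0,"z": 0.15,"wx": 0,"wy": 0,"wz": 0},{"x": 0.005,"y": 0,"z": 0.3,"wx": 0,"wy": 0,"wz": 0},{"x": 0.005,"y": 0,"z": 0.45,"wx": 0,"wy": 0,"wz": 0},{"x": 0.005,"y": 0,"z": 0.57,"wx": 0,"wy": 0,"wz": 0},{"x": 0.005,"y": 0,"z": 0.57,"wx": 0,"wy": 0,"wz": 0},{"x": 0.005,"y": 0,"z": 0.57,"wx": 0,"wy": 0,"wz": 0}]'

```text
t: 5.02
eef_pos: [0.4983, 0.1927, 0.2422]
tool_rot: [-0.002, 0.766, 0.643, -0.0]
contact_force: [-0.7, 0.4, 0.6]
gripper_width: 0.997
```

Emit:
jog_arm --plan '[{"x": 0,"y": 0,"z": 0,"wx": 0,"wy": 0,"wz": 0},{"x": 0,"y": 0,"z": 0,"wx": 0,"wy": 0,"wz": 0},{"x": 0,"y": 0,"z": 0,"wx": 0,"wy": 0,"wz": 0},{"x": 0,"y": 0,"z": 0,"wx": 0,"wy": 0,"wz": 0},{"x": 0,"y": 0,"z": 0,"wx": 0,"wy": 0,"wz": 0},{"x": 0,"y": 0,"z": 0,"wx": 0,"wy": 0,"wz": 0},{"x": 0,"y": 0,"z": 0,"wx": 0,"wy": 0,"wz": 0},{"x": 0,"y": 0,"z": 0,"wx": 0,"wy": 0,"wz": 0}]' --hand -1 --grip_force 90

```text
t: 5.68
eef_pos: [0.4985, 0.1929, 0.243]
tool_rot: [-0.002, 0.766, 0.643, 0.0]
contact_force: [-1.5, 0.3, 6.1]
gripper_width: 0.226
```

The handle is gripped (width 0.226, about 19 mm). I'll lift it clear of the fork, draw it back, then raise it.

Emit:
jog_arm --plan '[{"x": 0,"y": 0,"z": -0.04,"wx": 0,"wy": 0,"wz": 0},{"x": 0,"y": 0,"z": -0.08,"wx": 0,"wy": 0,"wz": 0},{"x": 0,"y": 0,"z": -0.08,"wx": 0,"wy": 0,"wz": 0},{"x": 0,"y": -0.1,"z": -0.08,"wx": 0,"wy": 0,"wz": 0},{"x": 0,"y": -0.2,"z": -0.08,"wx": 0,"wy": 0,"wz": 0},{"x": 0,"y": -0.3,"z": -0.08,"wx": 0,"wy": 0,"wz": 0},{"x": 0,"y": -0.4,"z": -0.1,"wx": 0,"wy": 0,"wz": 0},{"x": 0,"y": -0.42,"z": -0.3,"wx": 0,"wy": 0,"wz": 0},{"x": 0,"y": -0.42,"z": -0.5,"wx": 0,"wy": 0,"wz": 0},{"x": 0,"y": -0.42,"z": -0.7,"wx": 0,"wy": 0,"wz": 0},{"x": 0,"y": -0.42,"z": -0.9,"wx": 0,"wy": 0,"wz": 0},{"x": 0,"y": -0.42,"z": -1,"wx": 0,"wy": 0,"wz": 0}]'

```text
t: 6.68
eef_pos: [0.4168, 0.2077, 0.4484]
tool_rot: [-0.001, 0.766, 0.643, 0.003]
contact_force: [1.2, 0.5, -0.4]
gripper_width: 0.221
```

```bash
cat >> h.py <<'E'
D=Rd(-.0732);d0=np.array([.6178,-.023,.045]);BY=np.radians(-10)
def duct_pose(b,toe,tilt=0): # rod at b mm along bell-y from loop centre, toe height in duct z (m); TCP pose
    RP=D*R.from_euler("z",BY)*R.from_euler("y",tilt)
    rod=D.apply([-.008,-.002,0])+d0+D.apply(R.from_euler("z",BY).apply([0,b/1000,toe]))
    p=rod+RP.apply([0,0,.214])
    M=RP.as_matrix();return p,R.from_matrix(np.c_[M[:,1],M[:,0],-M[:,2]])
E
python3 - <<'E'
from h import *
print(monitor.get_obs()["q"].round(2),monitor.get_obs()["gripper_width"])
p,r=duct_pose(-33,.215);print(p,jog(p,r)); 
p,r=duct_pose(-33,.041);print(p)
E
```

```text
[ 0.1   0.02 -0.7   1.67  0.01  1.45 -0.77] 0.22128848823037187
[ 0.38949234 -0.04084925  0.4096597 ] ([-1.249, 0.08, 0.186], [-0.164, 0.021, 0.023])
[ 0.47625936 -0.04721197  0.25897128]
```

Emit:
jog_arm --plan '[{"x": -0.1,"y": 0,"z": -0.1,"wx": 0,"wy": 0,"wz": 0},{"x": -0.25,"y": 0.02,"z": -0.15,"wx": -0.03,"wy": 0.004,"wz": 0.005},{"x": -0.4,"y": 0.02,"z": -0.15,"wx": -0.06,"wy": 0.008,"wz": 0.01},{"x": -0.55,"y": 0.03,"z": -0.1,"wx": -0.09,"wy": 0.012,"wz": 0.013},{"x": -0.7,"y": 0.04,"z": -0.05,"wx": -0.12,"wy": 0.015,"wz": 0.017},{"x": -0.85,"y": 0.05,"z": 0,"wx": -0.15,"wy": 0.018,"wz": 0.02},{"x": -0.95,"y": 0.06,"z": 0.02,"wx": -0.164,"wy": 0.021,"wz": 0.023},{"x": -0.95,"y": 0.06,"z": 0.02,"wx": -0.164,"wy": 0.021,"wz": 0.023},{"x": -0.95,"y": 0.06,"z": 0.02,"wx": -0.164,"wy": 0.021,"wz": 0.023}]'

```text
t: 7.43
eef_pos: [0.4255, 0.0347, 0.4199]
tool_rot: [0.144, 0.769, 0.599, 0.17]
contact_force: [-0.8, -2.8, 0.1]
gripper_width: 0.22
```

```bash
python3 - <<'E'
from h import *
print(monitor.get_obs()["q"].round(2))
p,r=duct_pose(-33,.235);print(p,jog(p,r)); 
E
```

```text
[ 0.04 -0.33 -0.28  2.08  0.04  0.95 -0.5 ]
[ 0.37951912 -0.04011791  0.42698021] ([-0.411, -0.096, -0.125], [-0.024, -0.0, -0.001])
```

The arm is at joint 2's lower limit with the full 30° tilt up there. The duct is wide enough for the rod to run 12° steeper than the axis, so I'll insert it that way.

```bash
python3 - <<'E'
from h import *
for b,z,t in[(-33,.235,12),(-33,.041,12),(-33,.041,5),(-10,.25,12)]:
    p,r=duct_pose(b,z,np.radians(t));print(b,z,t,p.round(3),jog(p,r))
p,r=cur();print("toe now (duct)",D.inv().apply(p+r.apply([0,0,.214])-d0))
E
```

```text
-33 0.235 12 [ 0.419 -0.051  0.445] ([-0.411, 0.128, -0.119], [0.043, -0.001, -0.001])
-33 0.041 12 [ 0.516 -0.058  0.277] ([-0.412, 0.201, 0.848], [0.043, -0.001, -0.001])
-33 0.041 5 [ 0.492 -0.052  0.267] ([-0.412, 0.071, 0.839], [0.004, -0.0, -0.001])
-10 0.25 12 [ 0.417 -0.028  0.46 ] ([-0.296, 0.122, -0.194], [0.043, -0.001, -0.001])
toe now (duct) [0.00188948 0.04655846 0.20924921]
```

Emit:
jog_arm --plan '[{"x": 0,"y": 0.06,"z": -0.08,"wx": 0.02,"wy": 0,"wz": 0},{"x": -0.05,"y": 0.128,"z": -0.119,"wx": 0.043,"wy": 0,"wz": -0.001},{"x": -0.15,"y": 0.128,"z": -0.119,"wx": 0.043,"wy": 0,"wz": -0.001},{"x": -0.25,"y": 0.128,"z": -0.119,"wx": 0.043,"wy": 0,"wz": -0.001},{"x": -0.35,"y": 0.128,"z": -0.119,"wx": 0.043,"wy": 0,"wz": -0.001},{"x": -0.411,"y": 0.128,"z": -0.119,"wx": 0.043,"wy": 0,"wz": -0.001},{"x": -0.411,"y": 0.128,"z": -0.119,"wx": 0.043,"wy": 0,"wz": -0.001},{"x": -0.411,"y": 0.128,"z": -0.119,"wx": 0.043,"wy": 0,"wz": -0.001},{"x": -0.411,"y": 0.128,"z": -0.119,"wx": 0.043,"wy": 0,"wz": -0.001}]'

```text
t: 8.18
eef_pos: [0.4192, -0.0498, 0.445]
tool_rot: [0.092, 0.776, 0.611, 0.129]
contact_force: [-0.0, -0.0, -0.9]
gripper_width: 0.22
```

```bash
cat >> h.py <<'E'
def toe_model(): # rod axis point at toe height, in duct frame (mm); tilt
    p,r=cur();P=p+r.apply([0,0,.214]);return (D.inv().apply(P-d0)*1000).round(1), P.round(4)
E
python3 - <<'E'
from h import *
o=monitor.get_obs();print(o["q"].round(2),o["contact_force"].round(1),toe_model())
cc={}
for c in("scene","top"):
    k=K(c);im=cams.read_camera(c);cv2.imwrite(f"pics/{c}1.png",im[...,::-1])
    P=cur()[0]+cur()[1].apply([0.010,0,.214]);u=proj(k,P)[0]
    print(c,"toe pred",u.round(1),[(np.round(d["location"],1).tolist(),round(d["confidence"],2)) for d in finder.place_of(c,"picker_toe")[:2]])
    x,y=int(u[0]),int(u[1]);cc[c]=cv2.resize(im[y-60:y+60,x-60:x+60,::-1],(400,400),interpolation=2)
cv2.imwrite("pics/c3.png",np.hstack(list(cc.values())))
for b,z,t in[(-33,.15,12),(-33,.1,12)]:
    p,r=duct_pose(b,z,np.radians(t));print(b,z,t,p.round(3),jog(p,r))
E
```

```text
[ 0.12 -0.28 -0.1   1.96 -0.05  1.14 -0.21] [-0.  -0.  -0.9] (array([-13.8, -33.1, 235.2]), array([ 0.4862, -0.0465,  0.2418]))
scene toe pred [282.3 166.8] [([281.6, 166.8], 0.66)]
top toe pred [282.7 236. ] [([281.4, 233.7], 0.63)]
-33 0.15 12 [ 0.462 -0.054  0.371] ([-0.005, 0.089, 0.416], [-0.0, -0.001, 0.001])
-33 0.1 12 [ 0.486 -0.056  0.328] ([-0.005, 0.141, 0.66], [-0.0, -0.001, 0.001])
```

View pics/c3.png

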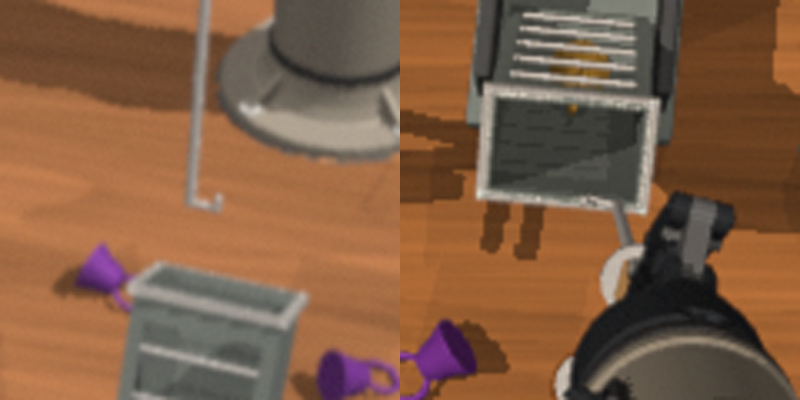

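The predicted and seen toe positions agree to 1–2 px in both cameras. Next is lowering into the duct.

Emit:
jog_arm --plan '[{"x": 0,"y": 0.02,"z": 0.08,"wx": 0,"wy": 0,"wz": 0},{"x": 0,"y": 0.035,"z": 0.16,"wx": 0,"wy": 0,"wz": 0},{"x": -0.005,"y": 0.05,"z": 0.24,"wx": 0,"wy": 0,"wz": 0},{"x": -0.005,"y": 0.07,"z": 0.32,"wx": 0,"wy": 0,"wz": 0},{"x": -0.005,"y": 0.086,"z": 0.4,"wx": 0,"wy": 0,"wz": 0},{"x": -0.005,"y": 0.103,"z": 0.48,"wx": 0,"wy": 0,"wz": 0},{"x": -0.005,"y": 0.12,"z": 0.56,"wx": 0,"wy": 0,"wz": 0},{"x": -0.005,"y": 0.141,"z": 0.66,"wx": 0,"wy": 0,"wz": 0},{"x": -0.005,"y": 0.141,"z": 0.66,"wx": 0,"wy": 0,"wz": 0},{"x": -0.005,"y": 0.141,"z": 0.66,"wx": 0,"wy": 0,"wz": 0}]'

```text
t: 9.22
eef_pos: [0.486, -0.0552, 0.3271]
tool_rot: [0.091, 0.775, 0.611, 0.128]
contact_force: [-0.7, -0.2, 0.1]
gripper_width: 0.22
```

```bash
cat > look.py <<'E'
from h import *
import sys
o=monitor.get_obs();print(o["q"].round(2),o["contact_force"].round(1),toe_model())
k=K("scene");im=cams.read_camera("scene");u=proj(k,cur()[0]+cur()[1].apply([0.010,0,.214]))[0]
print("toe pred",u.round(1),[(np.round(d["location"],1).tolist(),round(d["confidence"],2)) for d in finder.place_of("scene","picker_toe")[:2]])
cv2.imwrite("pics/%s.png"%sys.argv[1],cv2.resize(im[180:290,215:335,::-1],(720,660),interpolation=2)[:600])
E
python3 look.py s2; python3 - <<'E'
from h import *
for b,z,t in[(-33,.041,12),(-10.5,.041,12)]:
    p,r=duct_pose(b,z,np.radians(t));print(b,z,t,p.round(3),jog(p,r))
E
```

```text
[ 0.11 -0.08 -0.1   2.07 -0.03  0.84 -0.21] [-0.7 -0.2  0.1] (array([-15.2, -33.6,  99.7]), array([ 0.5525, -0.0519,  0.1238]))
toe pred [272.4 224.6] [([273.6, 225.2], 0.9), ([271.5, 268.7], 0.71)]
-33 0.041 12 [ 0.516 -0.058  0.277] ([-0.003, 0.06, 0.293], [-0.0, -0.001, 0.001])
-10.5 0.041 12 [ 0.521 -0.036  0.279] ([0.11, 0.06, 0.293], [-0.0, -0.001, 0.001])
```

View pics/s2.png

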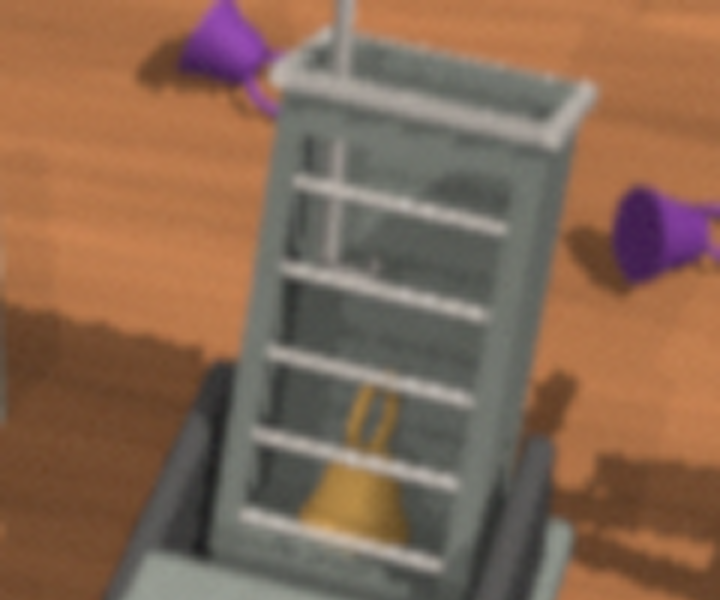

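The toe is at (378,262) in the crop and the bell's loop at about (372,415), below and right of the tip as planned. I'll continue down alongside the loop.

Emit:
jog_arm --plan '[{"x": -0.012,"y": 0.015,"z": 0.05,"wx": 0,"wy": 0,"wz": 0},{"x": -0.012,"y": 0.025,"z": 0.1,"wx": 0,"wy": 0,"wz": 0},{"x": -0.012,"y": 0.035,"z": 0.15,"wx": 0,"wy": 0,"wz": 0},{"x": -0.012,"y": 0.045,"z": 0.2,"wx": 0,"wy": 0,"wz": 0},{"x": -0.012,"y": 0.055,"z": 0.25,"wx": 0,"wy": 0,"wz": 0},{"x": -0.012,"y": 0.06,"z": 0.29,"wx": 0,"wy": 0,"wz": 0},{"x": -0.012,"y": 0.06,"z": 0.29,"wx": 0,"wy": 0,"wz": 0},{"x": -0.012,"y": 0.06,"z": 0.29,"wx": 0,"wy": 0,"wz": 0}]'

```text
t: 9.98
eef_pos: [0.5151, -0.0596, 0.2764]
tool_rot: [0.092, 0.775, 0.611, 0.129]
contact_force: [0.3, 0.1, -0.6]
gripper_width: 0.226
```

```bash
python3 look.py s3; python3 - <<'E'
from h import *
for b,z,t in[(-33,.041,12),(-10.5,.041,12)]:
    p,r=duct_pose(b,z,np.radians(t));print(b,z,t,p.round(3),jog(p,r))
E
```

```text
[ 0.11  0.02 -0.1   2.09 -0.02  0.72 -0.22] [ 0.3  0.1 -0.6] (array([-14.8, -35.8,  41. ]), array([ 0.582 , -0.0563,  0.0731]))
toe pred [267.6 248.2] [([269.2, 251.7], 0.75)]
-33 0.041 12 [ 0.516 -0.058  0.277] ([0.009, -0.001, 0.004], [0.0, -0.001, 0.001])
-10.5 0.041 12 [ 0.521 -0.036  0.279] ([0.121, -0.001, 0.004], [0.0, -0.001, 0.001])
```

View pics/s3.png

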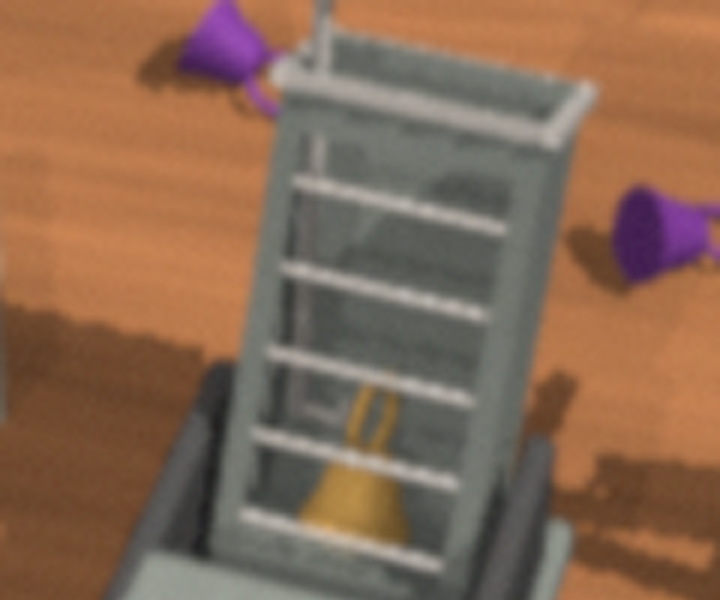

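The toe is beside the loop (tip about (345,408), opening rows about 390–450). I'll push through along +x (tool) by about 24 mm.

Emit:
jog_arm --plan '[{"x": 0.02,"y": 0,"z": 0.002,"wx": 0,"wy": 0,"wz": 0},{"x": 0.04,"y": 0,"z": 0.004,"wx": 0,"wy": 0,"wz": 0},{"x": 0.06,"y": 0,"z": 0.004,"wx": 0,"wy": 0,"wz": 0},{"x": 0.08,"y": 0,"z": 0.004,"wx": 0,"wy": 0,"wz": 0},{"x": 0.1,"y": 0,"z": 0.004,"wx": 0,"wy": 0,"wz": 0},{"x": 0.121,"y": 0,"z": 0.004,"wx": 0,"wy": 0,"wz": 0},{"x": 0.121,"y": 0,"z": 0.004,"wx": 0,"wy": 0,"wz": 0},{"x": 0.121,"y": 0,"z": 0.004,"wx": 0,"wy": 0,"wz": 0}]'

```text
t: 10.75
eef_pos: [0.5211, -0.0358, 0.2789]
tool_rot: [0.092, 0.775, 0.611, 0.13]
contact_force: [-0.5, 0.5, -0.5]
gripper_width: 0.225
```

```bash
python3 look.py s4; python3 - <<'E'
from h import *
for b,z,t in[(-10.5,.06,12),(-10.5,.08,12)]:
    p,r=duct_pose(b,z,np.radians(t));print(b,z,t,p.round(3),jog(p,r))
E
```

```text
[ 0.07  0.02 -0.13  2.08  0.01  0.72 -0.29] [-0.5  0.5 -0.5] (array([ -9.5, -11.6,  41. ]), array([ 0.5883, -0.0325,  0.0757]))
toe pred [277.  251.5] [([277.3, 251.5], 0.83)]
-10.5 0.06 12 [ 0.511 -0.035  0.295] ([0.002, -0.021, -0.093], [-0.0, -0.001, 0.001])
-10.5 0.08 12 [ 0.501 -0.035  0.313] ([0.002, -0.041, -0.191], [-0.0, -0.001, 0.001])
```

View pics/s4.png

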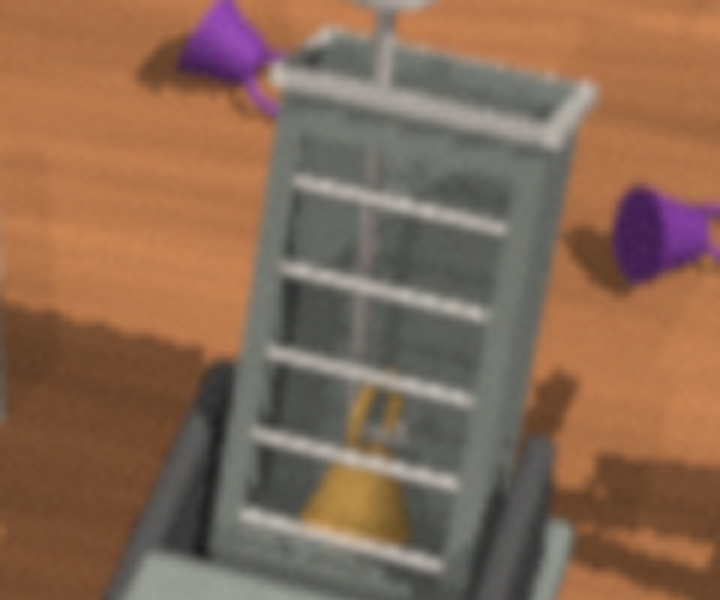

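The toe now runs through the loop, behind the left wire and in front of the right one, with the tip at (400,435), and the bell has not moved. I'll draw it up slowly.

Emit:
jog_arm --plan '[{"x": 0,"y": -0.01,"z": -0.04,"wx": 0,"wy": 0,"wz": 0},{"x": 0,"y": -0.017,"z": -0.08,"wx": 0,"wy": 0,"wz": 0},{"x": 0,"y": -0.025,"z": -0.12,"wx": 0,"wy": 0,"wz": 0},{"x": 0,"y": -0.034,"z": -0.16,"wx": 0,"wy": 0,"wz": 0},{"x": 0,"y": -0.047,"z": -0.22,"wx": 0,"wy": 0,"wz": 0},{"x": 0.002,"y": -0.06,"z": -0.28,"wx": 0,"wy": 0,"wz": 0},{"x": 0.002,"y": -0.073,"z": -0.34,"wx": 0,"wy": 0,"wz": 0},{"x": 0.002,"y": -0.086,"z": -0.4,"wx": 0,"wy": 0,"wz": 0},{"x": 0.002,"y": -0.099,"z": -0.46,"wx": 0,"wy": 0,"wz": 0},{"x": 0.002,"y": -0.107,"z": -0.5,"wx": 0,"wy": 0,"wz": 0},{"x": 0.002,"y": -0.107,"z": -0.5,"wx": 0,"wy": 0,"wz": 0}]'

```text
t: 11.77
eef_pos: [0.47, -0.0324, 0.3697]
tool_rot: [0.094, 0.775, 0.611, 0.131]
contact_force: [0.3, 1.0, -1.2]
gripper_width: 0.223
```

```bash
cat > pos.py <<'E'
from h import *
o=monitor.get_obs();print(o["q"].round(2),o["contact_force"].round(1),o["gripper_width"].round(3),toe_model())
for c in("scene","top"):
    im=cams.read_camera(c);k=K(c)
    p,r=cur();print(c,"pred toe",proj(k,p+r.apply([.01,0,.214])).round(),"pred bell foot",proj(k,p+r.apply([.01,0,.214])-[0,0,.0555]).round())
    for n in("picker_toe","bell","bell_loop"):print(n,[(np.round(d["location"]).tolist(),round(d["confidence"],2)) for d in finder.place_of(c,n)[:6]])
    h=cv2.cvtColor(im,cv2.COLOR_RGB2HSV);m=((abs(h[...,0].astype(int)-21)<6)&(h[...,1]>150)&(h[...,2]>90)).astype(np.uint8);m[:, :200]=0
    q=cv2.connectedComponentsWithStats(m,connectivity=8)
    print("brass",[(q[2][i].tolist(),q[3][i].round().tolist()) for i in range(1,q[0]) if q[2][i,4]>25])
E
python3 pos.py; python3 - <<'E'
from h import *
for b,z,t in[(-10.5,.27,12),(-10.5,.27,14)]:
    p,r=duct_pose(b,z,np.radians(t));print(b,z,t,p.round(3),jog(p,r))
E
```

```text
-10.5 0.27 12 [ 0.407 -0.028  0.477] ([0.002, -0.134, -0.609], [0.001, -0.001, 0.001])
-10.5 0.27 14 [ 0.414 -0.029  0.479] ([0.001, -0.096, -0.608], [0.012, -0.001, 0.001])Traceback (most recent call last):
  File "pos.py", line 2, in <module>
    o=monitor.get_obs();print(o["q"].round(2),o["contact_force"].round(1),o["gripper_width"].round(3),toe_model())
                                                                          ^^^^^^^^^^^^^^^^^^^^^^^^
AttributeError: 'float' object has no attribute 'round'
```

```bash
sed -i 's/o\["gripper_width"\].round(3)/o["gripper_width"]/' pos.py; python3 pos.py
```

```text
[ 0.08 -0.15 -0.13  2.03 -0.02  0.94 -0.27] [ 0.3  1.  -1.2] 0.22299087763146297 (array([ -7.7, -12. , 145.1]), array([ 0.5379, -0.0292,  0.1668]))
scene pred toe [[284. 209.]] pred bell foot [[284. 226.]]
picker_toe [([285.0, 211.0], 0.73), ([286.0, 126.0], 0.51)]
bell [([321.0, 220.0], 0.74), ([326.0, 354.0], 0.73), ([248.0, 185.0], 0.68), ([364.0, 198.0], 0.68)]
bell_loop [([346.0, 370.0], 0.8), ([385.0, 205.0], 0.6), ([338.0, 217.0], 0.55), ([285.0, 214.0], 0.53), ([263.0, 194.0], 0.42)]
brass [([277, 219, 10, 8, 59], [282.0, 223.0]), ([273, 230, 13, 5, 32], [279.0, 232.0]), ([543, 238, 9, 6, 35], [547.0, 241.0])]
top pred toe [[273. 217.]] pred bell foot [[273. 221.]]
picker_toe [([272.0, 217.0], 0.61)]
bell [([236.0, 279.0], 0.72), ([275.0, 190.0], 0.69), ([273.0, 210.0], 0.65), ([189.0, 325.0], 0.65), ([216.0, 126.0], 0.55)]
bell_loop [([223.0, 288.0], 0.75), ([173.0, 325.0], 0.73), ([199.0, 126.0], 0.68), ([271.0, 212.0], 0.46)]
brass [([269, 208, 15, 16, 132], [275.0, 213.0])]
```

The bell is rising with the hook. On out of the mouth.

Emit:
jog_arm --plan '[{"x": 0,"y": -0.008,"z": -0.05,"wx": 0,"wy": 0,"wz": 0},{"x": 0,"y": -0.018,"z": -0.11,"wx": 0.003,"wy": 0,"wz": 0},{"x": 0,"y": -0.028,"z": -0.17,"wx": 0.003,"wy": 0,"wz": 0},{"x": 0,"y": -0.038,"z": -0.23,"wx": 0.005,"wy": 0,"wz": 0},{"x": 0,"y": -0.047,"z": -0.29,"wx": 0.006,"wy": 0,"wz": 0},{"x": 0,"y": -0.056,"z": -0.35,"wx": 0.007,"wy": 0,"wz": 0},{"x": 0,"y": -0.065,"z": -0.41,"wx": 0.008,"wy": 0,"wz": 0},{"x": 0,"y": -0.075,"z": -0.47,"wx": 0.009,"wy": 0,"wz": 0},{"x": 0,"y": -0.084,"z": -0.53,"wx": 0.01,"wy": 0,"wz": 0},{"x": 0,"y": -0.09,"z": -0.57,"wx": 0.012,"wy": 0,"wz": 0},{"x": 0,"y": -0.096,"z": -0.608,"wx": 0.012,"wy": 0,"wz": 0},{"x": 0,"y": -0.096,"z": -0.608,"wx": 0.012,"wy": 0,"wz": 0}]'

```text
t: 13.17
eef_pos: [0.414, -0.0297, 0.478]
tool_rot: [0.078, 0.777, 0.613, 0.119]
contact_force: [-0.5, -0.1, -1.3]
gripper_width: 0.227
```

```bash
python3 pos.py
```

```text
[ 0.09 -0.28 -0.12  1.88 -0.05  1.25 -0.26] [-0.5 -0.1 -1.3] 0.22653759827378944 (array([-10.4, -12. , 268.9]), array([ 0.4739, -0.0245,  0.2726]))
scene pred toe [[294. 154.]] pred bell foot [[293. 174.]]
picker_toe [([294.0, 155.0], 0.9)]
bell [([330.0, 351.0], 0.74), ([368.0, 197.0], 0.72), ([295.0, 158.0], 0.67), ([292.0, 171.0], 0.65), ([322.0, 220.0], 0.59), ([249.0, 186.0], 0.55)]
bell_loop [([346.0, 372.0], 0.86), ([338.0, 215.0], 0.78), ([381.0, 208.0], 0.67), ([265.0, 194.0], 0.56), ([295.0, 159.0], 0.54)]
brass [([285, 156, 19, 21, 262], [294.0, 168.0]), ([543, 238, 9, 6, 39], [547.0, 241.0])]
top pred toe [[271. 241.]] pred bell foot [[271. 244.]]
picker_toe [([272.0, 240.0], 0.47)]
bell [([235.0, 278.0], 0.71), ([216.0, 128.0], 0.67), ([272.0, 237.0], 0.62), ([191.0, 324.0], 0.56)]
bell_loop [([270.0, 240.0], 0.64), ([201.0, 124.0], 0.62), ([286.0, 267.0], 0.47), ([270.0, 221.0], 0.27)]
brass [([261, 225, 22, 25, 331], [272.0, 235.0])]
```

The bell hangs free on the hook above the mouth (seen (294,168) against a predicted toe and foot at 154–174). I'll set the tool vertical and move around to the brick.

```bash
python3 - <<'E'
from h import *
p,r=cur();print(rel(p,r,[.435,-.16,.50],down(-14)))
print(rel(np.array([.435,-.16,.50]),down(-14),[.5175,-.274,.44],down(-14)))
im=cv2.imread("pics/scene1.png");m=(im.min(2)>150).astype(np.uint8);k=K("scene")
for c in cv2.findContours(m,0,2)[0]:
    if cv2.contourArea(c)>300:
        q=cv2.approxPolyDP(c,5,True)[:,0];print(len(q),q.tolist(),[ray(k,x,.032)[:2].round(3).tolist() for x in q])
E
```

```text
([-0.599, 0.284, -0.103], [0.085, -0.029, 0.003])
([-0.453, 0.538, 0.3], [0.0, 0.0, 0.0])
7 [[217, 360], [206, 385], [213, 419], [299, 418], [306, 380], [286, 349], [249, 341]] [[0.848, -0.086], [0.9, -0.091], [0.955, -0.058], [0.918, 0.092], [0.848, 0.093], [0.795, 0.042], [0.795, -0.035]]
4 [[515, 221], [536, 272], [559, 273], [559, 225]] [[0.315, 0.551], [0.476, 0.575], [0.466, 0.627], [0.303, 0.661]]
6 [[212, 206], [170, 209], [168, 247], [204, 244], [200, 237], [213, 226]] [[0.447, -0.232], [0.483, -0.335], [0.604, -0.291], [0.575, -0.209], [0.556, -0.226], [0.514, -0.207]]
```

Emit:
jog_arm --plan '[{"x": -0.03,"y": 0.01,"z": -0.02,"wx": 0.005,"wy": -0.002,"wz": 0},{"x": -0.08,"y": 0.03,"z": -0.05,"wx": 0.012,"wy": -0.005,"wz": 0},{"x": -0.14,"y": 0.06,"z": -0.1,"wx": 0.02,"wy": -0.008,"wz": 0},{"x": -0.2,"y": 0.09,"z": -0.1,"wx": 0.03,"wy": -0.011,"wz": 0},{"x": -0.26,"y": 0.12,"z": -0.1,"wx": 0.04,"wy": -0.014,"wz": 0},{"x": -0.32,"y": 0.15,"z": -0.1,"wx": 0.05,"wy": -0.017,"wz": 0.002},{"x": -0.38,"y": 0.18,"z": -0.1,"wx": 0.06,"wy": -0.02,"wz": 0.003},{"x": -0.44,"y": 0.21,"z": -0.1,"wx": 0.07,"wy": -0.023,"wz": 0.003},{"x": -0.5,"y": 0.24,"z": -0.1,"wx": 0.077,"wy": -0.026,"wz": 0.003},{"x": -0.55,"y": 0.265,"z": -0.103,"wx": 0.082,"wy": -0.028,"wz": 0.003},{"x": -0.585,"y": 0.278,"z": -0.103,"wx": 0.085,"wy": -0.029,"wz": 0.003},{"x": -0.599,"y": 0.284,"z": -0.103,"wx": 0.085,"wy": -0.029,"wz": 0.003}]'

```text
t: 14.57
eef_pos: [0.4353, -0.1612, 0.4997]
tool_rot: [-0.0, 0.788, 0.615, -0.001]
contact_force: [0.6, -0.3, -1.4]
gripper_width: 0.222
```

Emit:
jog_arm --plan '[{"x": -0.02,"y": 0.02,"z": 0,"wx": 0,"wy": 0,"wz": 0},{"x": -0.05,"y": 0.06,"z": 0.01,"wx": 0,"wy": 0,"wz": 0},{"x": -0.09,"y": 0.11,"z": 0.03,"wx": 0,"wy": 0,"wz": 0},{"x": -0.14,"y": 0.17,"z": 0.06,"wx": 0,"wy": 0,"wz": 0},{"x": -0.19,"y": 0.23,"z": 0.1,"wx": 0,"wy": 0,"wz": 0},{"x": -0.24,"y": 0.29,"z": 0.14,"wx": 0,"wy": 0,"wz": 0},{"x": -0.29,"y": 0.35,"z": 0.18,"wx": 0,"wy": 0,"wz": 0},{"x": -0.34,"y": 0.41,"z": 0.22,"wx": 0,"wy": 0,"wz": 0},{"x": -0.39,"y": 0.46,"z": 0.26,"wx": 0,"wy": 0,"wz": 0},{"x": -0.42,"y": 0.5,"z": 0.28,"wx": 0,"wy": 0,"wz": 0},{"x": -0.445,"y": 0.53,"z": 0.3,"wx": 0,"wy": 0,"wz": 0},{"x": -0.45,"y": 0.535,"z": 0.3,"wx": 0,"wy": 0,"wz": 0}]'

```text
t: 15.57
eef_pos: [0.5176, -0.2756, 0.4382]
tool_rot: [-0.001, 0.789, 0.615, -0.001]
contact_force: [-1.3, 1.7, -1.6]
gripper_width: 0.224
```

```bash
python3 pos.py; python3 - <<'E'
from h import *
print(cur()[0],jog([.5205,-.272,.325],down(-14)))
E
```

```text
[ 0.27  0.21  0.14  1.48 -0.03  1.46  0.16] [-1.3  1.7 -1.6] 0.22373540933351174 (array([  18.5, -259.4,  196.3]), array([ 0.517 , -0.2757,  0.2242]))
scene pred toe [[179. 166.]] pred bell foot [[182. 184.]]
picker_toe [([181.0, 167.0], 0.8), ([394.0, 275.0], 0.3)]
bell [([329.0, 354.0], 0.65), ([246.0, 184.0], 0.65), ([155.0, 69.0], 0.64), ([179.0, 188.0], 0.61), ([367.0, 196.0], 0.49), ([320.0, 220.0], 0.47)]
bell_loop [([345.0, 370.0], 0.94), ([178.0, 172.0], 0.83), ([338.0, 220.0], 0.78), ([385.0, 206.0], 0.65), ([262.0, 195.0], 0.42)]
brass [([543, 238, 9, 6, 37], [547.0, 241.0])]
top pred toe [[397. 223.]] pred bell foot [[390. 227.]]
picker_toe [([396.0, 224.0], 0.62)]
bell [([391.0, 236.0], 0.93), ([329.0, 317.0], 0.82), ([192.0, 324.0], 0.74), ([217.0, 129.0], 0.66), ([238.0, 279.0], 0.57)]
bell_loop [([394.0, 225.0], 0.93), ([224.0, 289.0], 0.8), ([315.0, 311.0], 0.71), ([202.0, 126.0], 0.67)]
brass [([383, 218, 20, 26, 318], [393.0, 234.0])]
[ 0.51725786 -0.27405262  0.44029912] ([0.014, 0.013, 0.576], [-0.0, 0.0, -0.0])
```

Emit:
jog_arm --plan '[{"x": 0.002,"y": 0.002,"z": 0.03,"wx": 0,"wy": 0,"wz": 0},{"x": 0.004,"y": 0.004,"z": 0.08,"wx": 0,"wy": 0,"wz": 0},{"x": 0.006,"y": 0.006,"z": 0.14,"wx": 0,"wy": 0,"wz": 0},{"x": 0.008,"y": 0.008,"z": 0.21,"wx": 0,"wy": 0,"wz": 0},{"x": 0.01,"y": 0.01,"z": 0.28,"wx": 0,"wy": 0,"wz": 0},{"x": 0.012,"y": 0.012,"z": 0.35,"wx": 0,"wy": 0,"wz": 0},{"x": 0.014,"y": 0.013,"z": 0.42,"wx": 0,"wy": 0,"wz": 0},{"x": 0.014,"y": 0.013,"z": 0.48,"wx": 0,"wy": 0,"wz": 0},{"x": 0.014,"y": 0.013,"z": 0.53,"wx": 0,"wy": 0,"wz": 0},{"x": 0.014,"y": 0.013,"z": 0.56,"wx": 0,"wy": 0,"wz": 0},{"x": 0.014,"y": 0.013,"z": 0.575,"wx": 0,"wy": 0,"wz": 0},{"x": 0.014,"y": 0.013,"z": 0.575,"wx": 0,"wy": 0,"wz": 0}]'

```text
t: 16.97
eef_pos: [0.5202, -0.272, 0.3247]
tool_rot: [-0.0, 0.788, 0.616, -0.001]
contact_force: [-0.5, 0.2, -0.9]
gripper_width: 0.224
```

Emit:
jog_arm --plan '[{"x": 0,"y": 0,"z": 0,"wx": 0,"wy": 0,"wz": 0},{"x": 0,"y": 0,"z": 0,"wx": 0,"wy": 0,"wz": 0},{"x": 0,"y": 0,"z": 0,"wx": 0,"wy": 0,"wz": 0},{"x": 0,"y": 0,"z": 0,"wx": 0,"wy": 0,"wz": 0},{"x": 0,"y": 0,"z": 0,"wx": 0,"wy": 0,"wz": 0},{"x": 0,"y": 0,"z": 0,"wx": 0,"wy": 0,"wz": 0},{"x": 0,"y": 0,"z": 0,"wx": 0,"wy": 0,"wz": 0},{"x": 0,"y": 0,"z": 0,"wx": 0,"wy": 0,"wz": 0},{"x": 0,"y": 0,"z": 0,"wx": 0,"wy": 0,"wz": 0},{"x": 0,"y": 0,"z": 0,"wx": 0,"wy": 0,"wz": 0},{"x": 0,"y": 0,"z": 0,"wx": 0,"wy": 0,"wz": 0},{"x": 0,"y": 0,"z": 0,"wx": 0,"wy": 0,"wz": 0}]'

```text
t: 17.97
eef_pos: [0.5202, -0.272, 0.3247]
tool_rot: [-0.0, 0.788, 0.616, -0.001]
contact_force: [0.0, -0.2, -1.0]
gripper_width: 0.225
```

```bash
sed -i 's/m\[:, :200\]=0/m[:, :120]=0/' pos.py; python3 pos.py; python3 - <<'E'
from h import *
print(cur()[0],cur()[1].as_quat().round(3))
a=[]
for c in("scene","top"):
    im=cams.read_camera(c);u=proj(K(c),cur()[0]+[0,0,-.24])[0].astype(int)
    a.append(cv2.resize(im[u[1]-45:u[1]+45,u[0]-45:u[0]+45,::-1],(400,400),interpolation=2))
cv2.imwrite("pics/s5.png",np.hstack(a))
E
```

```text
[ 0.27  0.26  0.13  1.66 -0.03  1.23  0.16] [ 0.  -0.2 -1. ] 0.22465241633168112 (array([ -35.9, -255.7,   96.6]), array([ 0.5199, -0.2722,  0.1107]))
scene pred toe [[187. 203.]] pred bell foot [[190. 219.]]
picker_toe [([188.0, 203.0], 0.66)]
bell [([329.0, 356.0], 0.96), ([187.0, 219.0], 0.7), ([322.0, 218.0], 0.69), ([249.0, 186.0], 0.67), ([366.0, 200.0], 0.55)]
bell_loop [([347.0, 371.0], 0.89), ([262.0, 193.0], 0.75), ([381.0, 205.0], 0.61), ([338.0, 216.0], 0.5), ([188.0, 206.0], 0.49)]
brass [([184, 210, 13, 13, 119], [190.0, 217.0]), ([543, 238, 9, 6, 35], [547.0, 241.0])]
top pred toe [[382. 230.]] pred bell foot [[377. 233.]]
picker_toe [([382.0, 230.0], 0.62)]
bell [([239.0, 281.0], 0.82), ([217.0, 124.0], 0.7), ([190.0, 323.0], 0.69), ([374.0, 233.0], 0.52), ([334.0, 317.0], 0.49)]
bell_loop [([202.0, 125.0], 0.82), ([223.0, 291.0], 0.82), ([313.0, 313.0], 0.78), ([175.0, 323.0], 0.53), ([378.0, 230.0], 0.49)]
brass [([368, 224, 17, 17, 218], [376.0, 232.0])]
[ 0.52019042 -0.27205765  0.32468184] [ 0.788  0.616 -0.001 -0.   ]
```

View pics/s5.png

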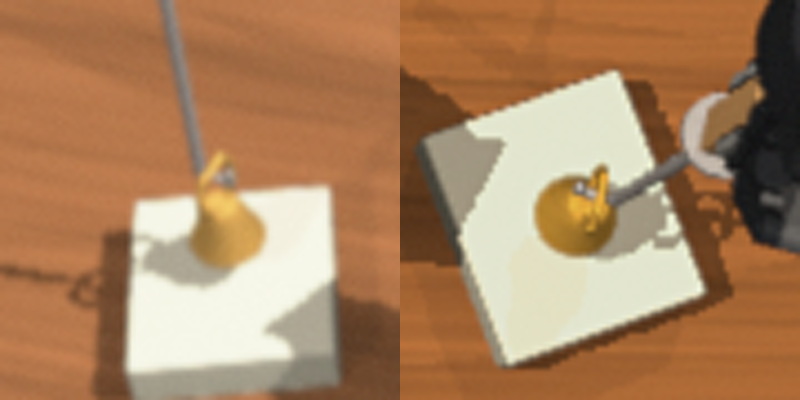

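The bell hangs upright over the middle of the brick. I'll lower it until it stands, then go on to slacken the hook.

Emit:
jog_arm --plan '[{"x": 0,"y": 0,"z": 0.025,"wx": 0,"wy": 0,"wz": 0},{"x": 0,"y": 0,"z": 0.05,"wx": 0,"wy": 0,"wz": 0},{"x": 0,"y": 0,"z": 0.07,"wx": 0,"wy": 0,"wz": 0},{"x": 0,"y": 0,"z": 0.09,"wx": 0,"wy": 0,"wz": 0},{"x": 0,"y": 0,"z": 0.105,"wx": 0,"wy": 0,"wz": 0},{"x": 0,"y": 0,"z": 0.12,"wx": 0,"wy": 0,"wz": 0},{"x": 0,"y": 0,"z": 0.135,"wx": 0,"wy": 0,"wz": 0},{"x": 0,"y": 0,"z": 0.15,"wx": 0,"wy": 0,"wz": 0},{"x": 0,"y": 0,"z": 0.165,"wx": 0,"wy": 0,"wz": 0},{"x": 0,"y": 0,"z": 0.18,"wx": 0,"wy": 0,"wz": 0},{"x": 0,"y": 0,"z": 0.185,"wx": 0,"wy": 0,"wz": 0},{"x": 0,"y": 0,"z": 0.185,"wx": 0,"wy": 0,"wz": 0}]'

```text
t: 19.47
eef_pos: [0.52, -0.272, 0.2874]
tool_rot: [-0.0, 0.788, 0.616, -0.001]
contact_force: [-0.3, 0.7, -0.7]
gripper_width: 0.225
```

```bash
python3 - <<'E'
from h import *
o=monitor.get_obs();print(cur()[0],o["contact_force"])
a=[];obs={}
for c in("scene","top"):
    im=cams.read_camera(c);k=K(c);u=proj(k,cur()[0]+[0,0,-.22])[0].astype(int)
    for n in("bell","bell_loop"):
        d=[x for x in finder.place_of(c,n) if np.hypot(*(np.array(x["location"])-u))<35]
        if d: obs.setdefault(n,[]).append((k,d[0]["location"]));print(c,n,d[0]["location"],d[0]["confidence"])
    a.append(cv2.resize(im[u[1]-45:u[1]+45,u[0]-45:u[0]+45,::-1],(400,400),interpolation=2))
for n in obs:
    if len(obs[n])==2: print(n,tri(obs[n]))
cv2.imwrite("pics/s6.png",np.hstack(a))
E
```

```text
[ 0.52002687 -0.27197452  0.28735179] [-0.30361829  0.71791474 -0.73819051]
scene bell [188.1, 228.5] 0.74
scene bell_loop [193.3, 215.6] 0.64
top bell [375.4, 236.0] 0.7
top bell_loop [377.5, 233.7] 0.66
bell (array([ 0.52221739, -0.27034638,  0.01454093]), np.float64(0.8648604660138517))
bell_loop (array([ 0.51930294, -0.25788161,  0.06524899]), np.float64(1.912786178011288))
```

View pics/s6.png

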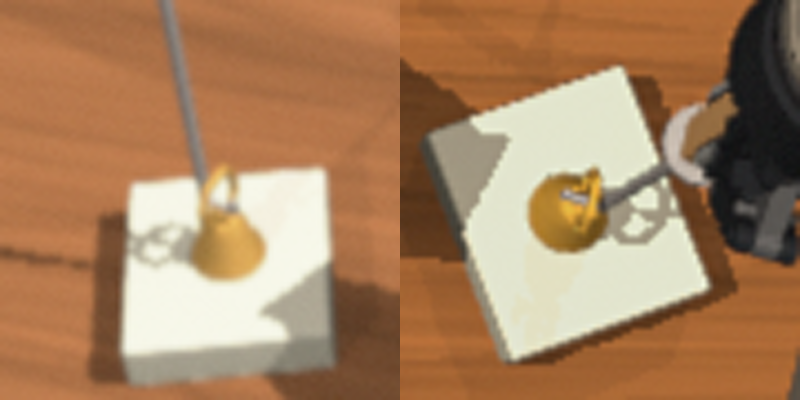

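The bell stands on the brick with the toe slack inside the loop. I'll withdraw the toe along -x (tool), then raise it. That was the last of my picture views, so from here I'll check numerically.

Emit:
jog_arm --plan '[{"x": -0.015,"y": 0,"z": 0,"wx": 0,"wy": 0,"wz": 0},{"x": -0.03,"y": 0,"z": 0,"wx": 0,"wy": 0,"wz": 0},{"x": -0.045,"y": 0,"z": 0,"wx": 0,"wy": 0,"wz": 0},{"x": -0.06,"y": 0,"z": 0,"wx": 0,"wy": 0,"wz": 0},{"x": -0.075,"y": 0,"z": 0,"wx": 0,"wy": 0,"wz": 0},{"x": -0.09,"y": 0,"z": 0,"wx": 0,"wy": 0,"wz": 0},{"x": -0.11,"y": 0,"z": 0,"wx": 0,"wy": 0,"wz": 0},{"x": -0.13,"y": 0,"z": 0,"wx": 0,"wy": 0,"wz": 0},{"x": -0.16,"y": 0,"z": 0,"wx": 0,"wy": 0,"wz": 0},{"x": -0.2,"y": 0,"z": 0,"wx": 0,"wy": 0,"wz": 0},{"x": -0.25,"y": 0,"z": 0,"wx": 0,"wy": 0,"wz": 0},{"x": -0.28,"y": 0,"z": 0,"wx": 0,"wy": 0,"wz": 0}]'

```text
t: 20.77
eef_pos: [0.506, -0.3284, 0.288]
tool_rot: [0.0, 0.788, 0.615, -0.001]
contact_force: [-0.1, -0.2, -0.9]
gripper_width: 0.225
```

```bash
cat > bell.py <<'E'
from h import *
o=monitor.get_obs();print(o["t"],cur()[0].round(4),o["contact_force"].round(1))
B=np.array([.5225,-.262,.032])
for c in("scene","top"):
    im=cams.read_camera(c);k=K(c);u=proj(k,B)[0]
    print(c,"pred foot,loop top",proj(k,[B,B+[0,0,.0605],B+[0,0,.046]]).round(1).tolist())
    for n in("bell","bell_loop"):
        print(n,[(np.round(x["location"],1).tolist(),round(x["confidence"],2)) for x in finder.place_of(c,n) if np.hypot(*(np.array(x["location"])-u))<35])
    h=cv2.cvtColor(im,cv2.COLOR_RGB2HSV);m=((abs(h[...,0].astype(int)-21)<6)&(h[...,1]>140)&(h[...,2]>80)).astype(np.uint8)
    ys,xs=np.nonzero(m);s=np.hypot(xs-u[0],ys-u[1])<35
    print("brass bbox",xs[s].min(),xs[s].max(),ys[s].min(),ys[s].max(),xs[s].mean().round(1),ys[s].mean().round(1),s.sum())
E
python3 bell.py
```

```text
20.7667 [ 0.506  -0.3284  0.288 ] [-0.1 -0.2 -0.9]
scene pred foot,loop top [[191.1, 224.8], [187.9, 208.3], [188.7, 212.4]]
bell [([188.8, 226.0], 0.85)]
bell_loop [([190.1, 214.6], 0.66)]
brass bbox 184 198 205 229 190.6 221.8 166
top pred foot,loop top [[374.3, 234.7], [380.2, 231.2], [378.8, 232.0]]
bell [([371.2, 237.4], 0.74)]
bell_loop [([378.3, 231.7], 0.76), ([376.4, 235.8], 0.43)]
brass bbox 366 383 226 243 374.5 235.2 235
```

The bell stands upright with the picker clear, and its position agrees with the brick centre in both cameras. Now the picker goes back to the rack.

```bash
python3 - <<'E'
from h import *
p0,r0=cur()
for p,a in[((.506,-.328,.485),-14),((.48,-.15,.49),-14),((.47,.03,.49),-12),((.4168,.2077,.46),-10),((.4168,.2077,.262),-10)]:
    r=down(a);print(rel(p0,r0,p,r));p0,r0=np.array(p),r
E
```

```text
([-0.012, -0.003, -0.986], [-0.0, 0.0, 0.0])
([0.832, -0.341, -0.025], [0.0, 0.0, 0.0])
([0.861, -0.266, 0.0], [0.0, 0.0, -0.011])
([0.814, -0.445, 0.15], [0.0, 0.0, -0.011])
([0.0, 0.0, 0.99], [0.0, 0.0, 0.0])
```

Emit:
jog_arm --plan '[{"x": -0.01,"y": 0,"z": -0.1,"wx": 0,"wy": 0,"wz": 0},{"x": -0.012,"y": 0,"z": -0.25,"wx": 0,"wy": 0,"wz": 0},{"x": -0.012,"y": 0,"z": -0.4,"wx": 0,"wy": 0,"wz": 0},{"x": -0.012,"y": 0,"z": -0.55,"wx": 0,"wy": 0,"wz": 0},{"x": -0.012,"y": 0,"z": -0.7,"wx": 0,"wy": 0,"wz": 0},{"x": -0.012,"y": 0,"z": -0.85,"wx": 0,"wy": 0,"wz": 0},{"x": -0.012,"y": 0,"z": -0.986,"wx": 0,"wy": 0,"wz": 0},{"x": -0.012,"y": 0,"z": -0.986,"wx": 0,"wy": 0,"wz": 0}]'

```text
t: 21.73
eef_pos: [0.508, -0.3284, 0.4916]
tool_rot: [0.004, 0.788, 0.616, 0.002]
contact_force: [-0.8, -0.9, 0.6]
gripper_width: 0.217
```

Emit:
jog_arm --plan '[{"x": 0.1,"y": -0.04,"z": -0.01,"wx": 0,"wy": 0,"wz": 0},{"x": 0.22,"y": -0.09,"z": -0.02,"wx": 0,"wy": 0,"wz": 0},{"x": 0.34,"y": -0.14,"z": -0.025,"wx": 0,"wy": 0,"wz": 0},{"x": 0.46,"y": -0.19,"z": -0.025,"wx": 0,"wy": 0,"wz": 0},{"x": 0.58,"y": -0.24,"z": -0.025,"wx": 0,"wy": 0,"wz": 0},{"x": 0.7,"y": -0.29,"z": -0.025,"wx": 0,"wy": 0,"wz": 0},{"x": 0.832,"y": -0.341,"z": -0.025,"wx": 0,"wy": 0,"wz": 0},{"x": 0.832,"y": -0.341,"z": -0.025,"wx": 0,"wy": 0,"wz": 0}]'

```text
t: 22.4
eef_pos: [0.4819, -0.1437, 0.4958]
tool_rot: [0.004, 0.785, 0.62, 0.003]
contact_force: [0.0, 0.3, -0.7]
gripper_width: 0.223
```

Emit:
jog_arm --plan '[{"x": 0.12,"y": -0.04,"z": 0,"wx": 0,"wy": 0,"wz": 0},{"x": 0.25,"y": -0.08,"z": 0,"wx": 0,"wy": 0,"wz": 0},{"x": 0.38,"y": -0.12,"z": 0,"wx": 0,"wy": 0,"wz": -0.005},{"x": 0.5,"y": -0.16,"z": 0,"wx": 0,"wy": 0,"wz": -0.008},{"x": 0.62,"y": -0.2,"z": 0,"wx": 0,"wy": 0,"wz": -0.011},{"x": 0.74,"y": -0.23,"z": 0,"wx": 0,"wy": 0,"wz": -0.011},{"x": 0.861,"y": -0.266,"z": 0,"wx": 0,"wy": 0,"wz": -0.011},{"x": 0.861,"y": -0.266,"z": 0,"wx": 0,"wy": 0,"wz": -0.011}]'

```text
t: 23.07
eef_pos: [0.4691, 0.0423, 0.495]
tool_rot: [0.003, 0.771, 0.637, 0.003]
contact_force: [0.6, -0.1, -0.8]
gripper_width: 0.225
```

Emit:
jog_arm --plan '[{"x": 0.12,"y": -0.06,"z": 0,"wx": 0,"wy": 0,"wz": 0},{"x": 0.24,"y": -0.13,"z": 0,"wx": 0,"wy": 0,"wz": 0},{"x": 0.36,"y": -0.2,"z": 0,"wx": 0,"wy": 0,"wz": -0.005},{"x": 0.48,"y": -0.26,"z": 0,"wx": 0,"wy": 0,"wz": -0.008},{"x": 0.6,"y": -0.33,"z": 0.05,"wx": 0,"wy": 0,"wz": -0.011},{"x": 0.72,"y": -0.4,"z": 0.1,"wx": 0,"wy": 0,"wz": -0.011},{"x": 0.814,"y": -0.445,"z": 0.15,"wx": 0,"wy": 0,"wz": -0.011},{"x": 0.814,"y": -0.445,"z": 0.15,"wx": 0,"wy": 0,"wz": -0.011},{"x": 0.814,"y": -0.445,"z": 0.15,"wx": 0,"wy": 0,"wz": -0.011}]'

```text
t: 23.82
eef_pos: [0.412, 0.2196, 0.4638]
tool_rot: [0.003, 0.759, 0.651, 0.003]
contact_force: [0.7, -0.6, -1.1]
gripper_width: 0.226
```

```bash
python3 - <<'E'
from h import *
print(cur()[0],jog([.4168,.2077,.262],down(-10)))
for c in("scene","top"):
    cams.read_camera(c);k=K(c);p,r=cur();print(c,proj(k,p+r.apply([[.01,0,.214],[0,0,.031]])).round(1).tolist(),[[(np.round(d["location"],1).tolist(),round(d["confidence"],2)) for d in finder.place_of(c,n)[:2]] for n in("picker_toe","picker")])
E
```

```text
[0.41197319 0.21962608 0.46382296] ([-0.056, 0.026, 1.009], [0.002, -0.0, 0.007])
scene [[407.8, 161.8], [425.0, 85.3]] [[([409.9, 162.4], 0.77)], [([433.4, 64.5], 0.71), ([421.3, 82.3], 0.6)]]
top [[142.0, 270.9], [118.6, 266.1]] [[], [([115.9, 266.7], 0.63)]]
```

Emit:
jog_arm --plan '[{"x": -0.056,"y": 0.026,"z": 0.1,"wx": 0.002,"wy": 0,"wz": 0.007},{"x": -0.056,"y": 0.026,"z": 0.25,"wx": 0.002,"wy": 0,"wz": 0.007},{"x": -0.056,"y": 0.026,"z": 0.4,"wx": 0.002,"wy": 0,"wz": 0.007},{"x": -0.056,"y": 0.026,"z": 0.55,"wx": 0.002,"wy": 0,"wz": 0.007},{"x": -0.056,"y": 0.026,"z": 0.7,"wx": 0.002,"wy": 0,"wz": 0.007},{"x": -0.056,"y": 0.026,"z": 0.85,"wx": 0.002,"wy": 0,"wz": 0.007},{"x": -0.056,"y": 0.026,"z": 0.95,"wx": 0.002,"wy": 0,"wz": 0.007},{"x": -0.056,"y": 0.026,"z": 1.0,"wx": 0.002,"wy": 0,"wz": 0.007},{"x": -0.056,"y": 0.026,"z": 1.0,"wx": 0.002,"wy": 0,"wz": 0.007},{"x": -0.056,"y": 0.026,"z": 1.0,"wx": 0.002,"wy": 0,"wz": 0.007}]'

```text
t: 24.95
eef_pos: [0.419, 0.2063, 0.2656]
tool_rot: [0.0, 0.768, 0.641, 0.002]
contact_force: [0.6, 0.2, 0.2]
gripper_width: 0.22
```

```bash
python3 - <<'E'
from h import *
print(cur()[0],cur()[1].as_quat().round(4),jog([.4168,.2077,.257],down(-10)),jog([.4985,.1929,.257],down(-10)),jog([.4985,.1929,.243],down(-10)))
E
```

```text
[0.41901163 0.20632993 0.26564994] [7.676e-01 6.409e-01 1.900e-03 4.000e-04] ([0.005, -0.012, 0.043], [0.001, -0.001, -0.002]) ([0.005, 0.403, 0.044], [0.001, -0.001, -0.002]) ([0.005, 0.403, 0.114], [0.001, -0.001, -0.002])
```

Emit:
jog_arm --plan '[{"x": 0.005,"y": 0,"z": 0.03,"wx": 0.001,"wy": 0,"wz": -0.002},{"x": 0.005,"y": 0.05,"z": 0.03,"wx": 0.001,"wy": 0,"wz": -0.002},{"x": 0.005,"y": 0.1,"z": 0.03,"wx": 0.001,"wy": 0,"wz": -0.002},{"x": 0.005,"y": 0.15,"z": 0.03,"wx": 0.001,"wy": 0,"wz": -0.002},{"x": 0.005,"y": 0.2,"z": 0.03,"wx": 0.001,"wy": 0,"wz": -0.002},{"x": 0.005,"y": 0.25,"z": 0.03,"wx": 0.001,"wy": 0,"wz": -0.002},{"x": 0.005,"y": 0.3,"z": 0.03,"wx": 0.001,"wy": 0,"wz": -0.002},{"x": 0.005,"y": 0.35,"z": 0.03,"wx": 0.001,"wy": 0,"wz": -0.002},{"x": 0.005,"y": 0.39,"z": 0.03,"wx": 0.001,"wy": 0,"wz": -0.002},{"x": 0.005,"y": 0.403,"z": 0.03,"wx": 0.001,"wy": 0,"wz": -0.002},{"x": 0.005,"y": 0.403,"z": 0.03,"wx": 0.001,"wy": 0,"wz": -0.002}]'

```text
t: 25.87
eef_pos: [0.4991, 0.1927, 0.2597]
tool_rot: [-0.001, 0.766, 0.643, 0.001]
contact_force: [-0.9, 1.9, -1.2]
gripper_width: 0.222
```

```bash
python3 - <<'E'
from h import *
print(cur()[0],monitor.get_obs()["contact_force"],jog([.4985,.1929,.2435],down(-10)))
for c in("scene","top"):
    cams.read_camera(c);k=K(c);p,r=cur();print(c,proj(k,p+r.apply([[.01,0,.214],[0,0,.031]])).round(1).tolist(),[[(np.round(d["location"],1).tolist(),round(d["confidence"],2)) for d in finder.place_of(c,n)[:2]] for n in("picker_toe","picker","poker")])
E
```

```text
[0.4991366  0.19268978 0.25970634] [-0.88200132  1.87520654 -1.15816531] ([0.0, -0.003, 0.081], [-0.0, -0.001, 0.0])
scene [[376.9, 247.8], [387.7, 191.7]] [[([374.7, 251.1], 0.66)], [([387.1, 188.6], 0.57), ([152.7, 295.2], 0.34)], [([448.1, 215.1], 0.62)]]
top [[176.4, 240.3], [164.9, 230.2]] [[([377.6, 232.3], 0.47)], [([161.4, 227.8], 0.63), ([161.4, 225.2], 0.55)], [([372.2, 235.5], 0.34)]]
```

Emit:
jog_arm --plan '[{"x": 0,"y": -0.003,"z": 0.02,"wx": 0,"wy": 0,"wz": 0},{"x": 0,"y": -0.003,"z": 0.04,"wx": 0,"wy": 0,"wz": 0},{"x": 0,"y": -0.003,"z": 0.06,"wx": 0,"wy": 0,"wz": 0},{"x": 0,"y": -0.003,"z": 0.075,"wx": 0,"wy": 0,"wz": 0},{"x": 0,"y": -0.003,"z": 0.08,"wx": 0,"wy": 0,"wz": 0},{"x": 0,"y": -0.003,"z": 0.08,"wx": 0,"wy": 0,"wz": 0}]'

```text
t: 26.77
eef_pos: [0.4974, 0.1931, 0.2435]
tool_rot: [-0.001, 0.765, 0.643, 0.0]
contact_force: [0.1, -0.2, -0.8]
gripper_width: 0.217
```

Emit:
jog_arm --plan '[{"x": 0,"y": 0,"z": 0,"wx": 0,"wy": 0,"wz": 0},{"x": 0,"y": 0,"z": 0,"wx": 0,"wy": 0,"wz": 0},{"x": 0,"y": 0,"z": 0,"wx": 0,"wy": 0,"wz": 0},{"x": 0,"y": 0,"z": 0,"wx": 0,"wy": 0,"wz": 0},{"x": 0,"y": 0,"z": 0,"wx": 0,"wy": 0,"wz": 0},{"x": 0,"y": 0,"z": 0,"wx": 0,"wy": 0,"wz": 0},{"x": 0,"y": 0,"z": 0,"wx": 0,"wy": 0,"wz": 0},{"x": 0,"y": 0,"z": 0,"wx": 0,"wy": 0,"wz": 0},{"x": 0,"y": 0,"z": 0,"wx": 0,"wy": 0,"wz": 0},{"x": 0,"y": 0,"z": 0,"wx": 0,"wy": 0,"wz": 0}]' --hand 1

```text
t: 27.6
eef_pos: [0.4974, 0.1931, 0.2435]
tool_rot: [-0.001, 0.765, 0.643, 0.0]
contact_force: [-0.1, 0.8, 0.4]
gripper_width: 1.0
```

Emit:
jog_arm --plan '[{"x": 0,"y": 0,"z": -0.1,"wx": 0,"wy": 0,"wz": 0},{"x": 0,"y": 0,"z": -0.25,"wx": 0,"wy": 0,"wz": 0},{"x": 0,"y": 0,"z": -0.4,"wx": 0,"wy": 0,"wz": 0},{"x": 0,"y": 0,"z": -0.55,"wx": 0,"wy": 0,"wz": 0},{"x": 0,"y": 0,"z": -0.7,"wx": 0,"wy": 0,"wz": 0},{"x": 0,"y": 0,"z": -0.7,"wx": 0,"wy": 0,"wz": 0},{"x": 0,"y": 0,"z": -0.7,"wx": 0,"wy": 0,"wz": 0},{"x": 0,"y": 0,"z": -0.7,"wx": 0,"wy": 0,"wz": 0}]'

```text
t: 28.27
eef_pos: [0.4972, 0.1926, 0.3829]
tool_rot: [-0.001, 0.765, 0.643, 0.0]
contact_force: [-0.2, -0.9, -0.7]
gripper_width: 1.0
```

```bash
python3 bell.py; python3 - <<'E'
from h import *
print(cur()[0],monitor.get_obs()["contact_force"])
for c in("scene","top"):
    im=cams.read_camera(c);print(c,[(n,[(np.round(d["location"]).tolist(),round(d["confidence"],2)) for d in finder.place_of(c,n)[:1]]) for n in("picker_toe","picker","picker_grip","poker","weight","charcoal","jar")])
    a=cv2.imread(f"pics/{c}0.png");x0,y0,x1,y1=(335,150,475,320) if c=="scene" else (80,170,225,270)
    d=np.abs(a[y0:y1,x0:x1,::-1].astype(int)-im[y0:y1,x0:x1]).max(2)>60
    ys,xs=np.nonzero(d);print("changed px in rack area",d.sum(), (xs.min()+x0,xs.max()+x0,ys.min()+y0,ys.max()+y0) if d.any() else "")
E
```

```text
28.2667 [0.4972 0.1926 0.3829] [-0.2 -0.9 -0.7]
scene pred foot,loop top [[191.1, 224.8], [187.9, 208.3], [188.7, 212.4]]
bell [([190.1, 225.8], 0.79)]
bell_loop [([189.6, 214.4], 0.48)]
brass bbox 184 198 207 229 190.4 222.6 161
top pred foot,loop top [[374.3, 234.7], [380.2, 231.2], [378.8, 232.0]]
bell [([374.3, 236.9], 0.75)]
bell_loop [([379.8, 231.9], 0.6)]
brass bbox 367 383 226 244 375.4 235.2 205
[0.49720321 0.19262812 0.38259994] [ 0.01168714 -0.71669883 -0.33086449]
scene [('picker_toe', [([378.0, 250.0], 0.85)]), ('picker', [([278.0, 271.0], 0.26)]), ('picker_grip', [([392.0, 182.0], 0.64)]), ('poker', [([445.0, 214.0], 0.59)]), ('weight', [([150.0, 296.0], 0.67)]), ('charcoal', [([402.0, 352.0], 0.59)]), ('jar', [])]
changed px in rack area 0 
top [('picker_toe', [([176.0, 243.0], 0.77)]), ('picker', [([164.0, 229.0], 0.6)]), ('picker_grip', [([162.0, 225.0], 0.75)]), ('poker', []), ('weight', [([381.0, 159.0], 0.84)]), ('charcoal', [([154.0, 154.0], 0.9)]), ('jar', [([280.0, 290.0], 0.85)])]
changed px in rack area 4372 (np.int64(80), np.int64(168), np.int64(170), np.int64(269))
```

In the scene view the rack area has no changed pixels from the first picture. In the top view the arm covers it. I'll let things settle briefly and hand in.

Emit:
jog_arm --plan '[{"x": 0,"y": 0,"z": -0.1,"wx": 0,"wy": 0,"wz": 0},{"x": 0,"y": 0,"z": -0.1,"wx": 0,"wy": 0,"wz": 0},{"x": 0,"y": 0,"z": -0.1,"wx": 0,"wy": 0,"wz": 0},{"x": 0,"y": 0,"z": -0.1,"wx": 0,"wy": 0,"wz": 0},{"x": 0,"y": 0,"z": -0.1,"wx": 0,"wy": 0,"wz": 0},{"x": 0,"y": 0,"z": -0.1,"wx": 0,"wy": 0,"wz": 0},{"x": 0,"y": 0,"z": -0.1,"wx": 0,"wy": 0,"wz": 0},{"x": 0,"y": 0,"z": -0.1,"wx": 0,"wy": 0,"wz": 0}]'

```text
t: 30.03
eef_pos: [0.4974, 0.1927, 0.4031]
tool_rot: [-0.001, 0.765, 0.643, 0.0]
contact_force: [-0.2, 0.8, 0.1]
gripper_width: 0.999
```

```bash
python3 -c "
from station import bot
print(bot.hand_in())"
```

```text
the job is handed in; nothing more can be done
None
```

The job is done and handed in at about 30 s of the 72 s allowed. I took the hook-ended picker from the rack, hooked the brass bell by its loop in the duct and drew it out. I stood it on the brick, unhooked the picker and hung it back in its own fork.

What the last checks showed:
- **Bell:** both cameras put it upright near the middle of the brick, within about 2 px of where it should appear, and it did not move after unhooking.
- **Picker and poker:** the scene camera's rack area had no changed pixels compared with the first picture. The top camera could not confirm this because the arm covered the rack.
- **Weight, charcoal and jar:** the weight was found within 3 px of its first position in both views. The charcoal matched exactly in the top view, with a 5 px difference in the scene view. The jar was within 2 px in the top view.
- **Robot:** open and clear of everything, with about 0.8 N on the tool, the same as the resting noise.

**Detections that failed or disagreed:** at the end the network missed the jar and gave a low-confidence wrong position for the picker in the scene view. It also missed the poker in the top view. I took these as detection errors, since the pixel comparison showed no change at the rack.

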